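# Stop and lock the coasting sample turntable

### The arm

A 6-joint arm with a two-finger parallel gripper is mounted at the origin on the work surface. World frame = base frame: x ahead of the robot, y to its left, z up, the work surface at z = 0. Lengths are in m, angles in rad, forces in N, time in s.
With the tool pointing down it reaches from about 0.375 to 0.825 m from the base axis. Payload 5.5 kg.
Tool frame: the origin (TCP) lies on the centre line of the jaws, within the pads' length; the fingertips stand 8 mm ahead of it and the grasp point (between the pads) lies 11 mm behind it; y points along the fingers, x is the direction in which the jaws open and shut, and the axes are right-handed (so a half turn about y gives the same grasp; the last joint's range is limited). The gripper opens to 85 mm and grips with 20 to 120 N. Pads are 22 mm wide; open, the fingers measure 114 mm over their backs; the gripper's body (76 mm by 85 mm) begins 54 mm behind the grasp point. The pads swing forward as they close: fully open they stand 13 mm farther back than shut.
Start: joints at [-1.172, 0.314, -0.047, 1.21, 0, 1.571], TCP at [0.233, -0.553, 0.239] pointing down, gripper open.
Joint ranges: [-2.67, 2.67], [-0.69, 1.73], [-1.03, 1.25], [-2.08, 2.16], [-1.42, 1.45], [-3.14, 3.14]. Speed limits (rad/s): [2.39, 2.39, 3.01, 3.14, 3.14, 3.14].

### API

Orientations are given as a rotation vector (axis times angle).
In Python, from cell import r, grab_frame gives the robot as it stands.
- The arm moves only by the shell command python3 -m crank 'ROWS' [OPENING] [FORCE]. ROWS is JSON, a list of rows, each an object of numbers: "x", "y", "z": the shift along the world's x, y, z in mm; "yaw": the turn about the world's z in rad. In form: [{"x": .., "y": .., "z": .., "yaw": ..}, ...]. A call has 1 to 10 rows; each row shifts and turns the pose as measured when the row begins; what a row does not reach is not made up. A row lasts 1/12 s, in which the tool goes at most 41.7 mm and 7.16 degrees, less where a joint would pass 70% of its speed; a pose out of reach is approached as far as the arm can. A call with a gripper value outside its range is refused whole. OPENING is the opening, from 0 (shut) to 1 (fully open), set as the call begins (- or left out, the last holds). The fingers move at their own pace and stop on an object; FORCE is the grip in N (left out, the last holds). Time passes only in rows, so rows that do not move let the fingers close. It gives the time, the measured TCP pose, the force and the opening at its end, in the units of the state.
- r.get_obs(): the state, without advancing time (a new reading comes with each control period).
- grab_frame(name): name is "scene" or "top" or "wrist"; returns a dict with "pixels" (384x512x3 uint8, red, green, blue), "camera_matrix" (3x3 intrinsics, pixels), "world_to_cam" (4x4, takes a point from world to camera coordinates); the wrist camera has in their place "tool_from_camera" (4x4, takes a point from camera to tool coordinates, whose origin is the TCP and whose axes are the tool frame's). Camera axes: x right, y down, z forward; pixel columns grow to the right and rows downward; lengths in m; the calibration is good to about 2 mm. A picture is of the moment at which its call begins: read the wrist's pose just before it. There is no depth.
- r.sign_off(): hands the job in, once; it reports no verdict.
The state is a dict: "t": time; "qpos": joint angles; "dq": joint speeds; "joint_torque": joint torques, N m; "eef_pos": TCP position; "tool_rot": TCP orientation; "force": force on the tool from outside, world axes, zero at the start; "ft_torque": the same for the moment, N m; "opening": finger opening in m.
Only numpy, scipy, OpenCV 4.12 (cv2) and the standard library are available. Lean on these libraries where they do the work, as an engineer would, in place of code of your own. Each camera call takes 0.05 s, during which the arm holds its last target.

### The job

The sample turntable is still coasting round. Slow it gently with a bare fingertip on its top until it stands still under the finger with its lock hole over the fixed slot in the base, then take the steel lock pin from its holder and put it down through the hole into the slot until it is fully home, and let go. Never press hard on the turntable, never poke the pin at it while it is turning, and leave the other lab things where they are.

Things in the scene. Friction and masses are not known exactly. Their poses are not given: they have to be found in the camera images.
- rotor (a joint): turntable angle about its upright axis, rad, growing anticlockwise from above and counting turns (it may start far below zero). After the first two seconds the lock hole is over the slot at every multiple of 2 pi. The turntable coasts at 1.0 to 2.4 rad/s, slowing under 0.15 rad/s each second (inertia 0.01 kg m2); let go at rest it stays
- disc_top (a point): centre of the top of the turntable's raised middle disc, 83 mm above the table. The disc, smooth aluminium, 62 mm radius, suits a finger at radius 20 to 55 mm; 2 to 5 N brake it or drag it round; it does not yield, so come down slowly. A nut of 12 mm radius stands 9 mm up in the middle. The flat rim around it, out to 100 mm radius, is 3 mm lower (80 mm above the table)
- lock_hole (a point): centre of the mouth of the one through hole in the turntable's rim, 80 mm from the axis, 15 mm diameter, at the rim's top 80 mm above the table; the rim is 10 mm thick. It goes round with the turntable
- slot (a point): point in the fixed slot, 80 mm from the turntable's axis, at the top of the slotted steel bracket, 60 mm above the table. The slot is 16 mm wide, 38 mm deep, runs radially along this frame's x (outward) and sticks out past the turntable's edge. The round base has 135 mm radius and is 22 mm high
- pin_grip (a point): centre of the steel lock pin's grip, z up along the 90 g pin: grip 16 mm in diameter from 22 mm below this point to 23 mm above; below it a collar 24 mm in diameter, 4 mm thick; below that a 12 mm shank 44 mm long, its last 10 mm tapering to 4 mm. It stands in its holder, a grey block 56 x 56 x 50 mm fixed to the table, collar on the block's top
- pin_collar (a point): centre of the underside of the lock pin's collar, 26 mm below pin_grip. With the pin fully home the collar rests on the turntable's rim, 80 mm above the table, and the pin's tip is 36 mm above the table
- vial_a: bystander: small amber vial, 22 mm diameter, 45 mm high, near the holder; origin under it
- vial_b: bystander: small amber vial, 22 mm diameter, 45 mm high, near the holder; origin under it
- beaker: bystander: glass beaker 70 mm diameter, 85 mm high; origin under it
- jar: bystander: white jar 64 mm diameter, 85 mm high; origin under it
- washbottle: bystander: white bottle 60 mm diameter, 150 mm high; origin under it
- screwdriver: bystander: screwdriver lying on the table; origin under it
- dish: bystander: white bowl 84 mm diameter, 20 mm high; origin under it
Mind the look-alikes: they are no part of the job. There is more than one size of the part that bears pin_grip; the job needs the larger.

How it is judged:
By the outcome, as a careful person would: the job done as asked, in the order asked, and still so for the second after the job is handed in, with the robot touching nothing.
It also fails if it takes over 67 s, if anything falls off the work surface, if the arm or the gripper's body presses on something with over 40 N, if the wrist force passes 120 N, or if a joint passes its speed limit or range.

## Working session

There is one attempt and no reset: what is moved stays moved. The work goes in short steps, Python scripts to look and compute and a shell command to move; the robot and the scene stay as the last step left them, time stands still between calls to the robot, and variables do not carry over. Pictures are saved under pics/ and viewed, and the job is handed in when it is done.

```bash
ls; mkdir -p pics
python3 - <<'E'
from cell import r, grab_frame
import cv2
o=r.get_obs(); print({k:o[k] for k in('t','eef_pos','tool_rot','force','opening')})
for n in("scene","top"):
    f=grab_frame(n); cv2.imwrite(f"pics/{n}0.png",cv2.resize(f["pixels"][...,::-1],(800,600),interpolation=cv2.INTER_CUBIC))
    print(n,f["camera_matrix"].round(1).tolist(),f["world_to_cam"].round(4).tolist())
E
```

```text
pics
{'t': 0.0, 'eef_pos': array([ 0.23273507, -0.5523752 ,  0.23840544]), 'tool_rot': array([-1.37085858,  0.91175208, -0.90928762]), 'force': array([-0.07414859, -0.83394814,  0.10611965]), 'opening': 0.08532175887647728}
scene [[401.0, 0.0, 254.2], [0.0, 401.0, 192.5], [0.0, 0.0, 1.0]] [[0.8503, 0.5262, 0.0074, -0.4942], [0.4016, -0.6399, -0.6551, -0.1781], [-0.34, 0.5601, -0.7555, 1.1905], [0.0, 0.0, 0.0, 1.0]]
top [[383.4, 0.0, 257.7], [0.0, 383.4, 189.4], [0.0, 0.0, 1.0]] [[0.012, -0.9999, 0.0013, -0.0074], [-0.9981, -0.012, -0.0608, 0.566], [0.0608, -0.0005, -0.9981, 0.9395], [0.0, 0.0, 0.0, 1.0]]
```

View pics/scene0.png

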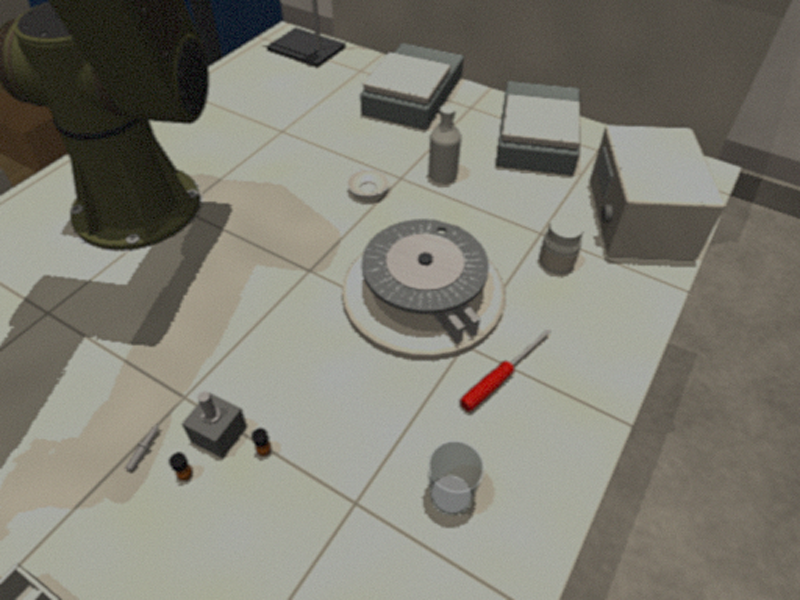

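View pics/top0.png

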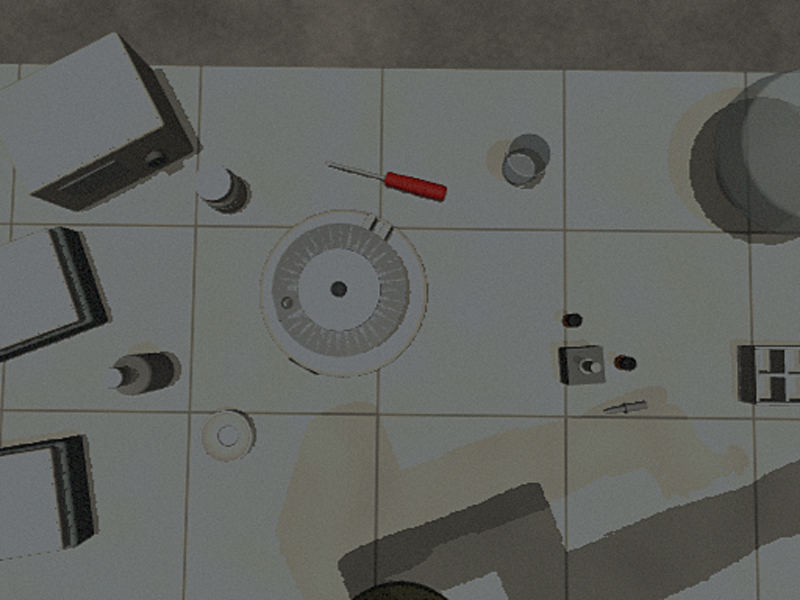

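```bash
cat > h.py <<'E'
from cell import r, grab_frame
import cv2, numpy as np
def back(f,u,v,z):
    K=f["camera_matrix"];T=f["world_to_cam"];R=T[:3,:3];t=T[:3,3]
    c=-R.T@t; d=R.T@np.linalg.solve(K,[u,v,1.]); return c+d*(z-c[2])/d[2]
def proj(f,p):
    T=f["world_to_cam"];q=f["camera_matrix"]@(T[:3,:3]@np.array(p)+T[:3,3]); return q[:2]/q[2]
def crop(f,name,u0,v0,w,h,s,gain=1.):
    im=f["pixels"][v0:v0+h,u0:u0+w,::-1]; im=np.clip(im*gain,0,255).astype(np.uint8)
    cv2.imwrite(f"pics/{name}.png",cv2.resize(im,(w*s,h*s),interpolation=cv2.INTER_CUBIC))
def save(f,n): np.savez(f"{n}.npz",**{k:v for k,v in f.items() if k!='name'})
E
python3 - <<'E'
from h import *
f=grab_frame("top"); print(r.get_obs()['t'])
crop(f,"tt1",160,128,120,120,5,1.8); crop(f,"hold1",340,190,100,90,6,2.0)
for n,u,v,z in [("axis",340,289,.092),("hole",287,302,.08),("slot",380,226,.06),("pintop",597,366,.099),("vA",572,320,.045),("vB",625,363,.045)]:
    print(n,back(f,u*.64,v*.64,z).round(4))
save(f,"f1")
g=grab_frame("scene"); save(g,"g1"); crop(g,"hold1s",70,235,120,80,6,1.2); crop(g,"tt1s",210,130,130,100,6,1.2)
for n,u,v,z in [("axis",426,259,.092),("pintop",207,399,.099)]: print(n,back(g,u*.64,v*.64,z).round(4))
E
```

```text
0.15
axis [0.5705 0.0919 0.092 ]
hole [0.551  0.1718 0.08  ]
slot [0.6706 0.0356 0.06  ]
pintop [ 0.4626 -0.2835  0.099 ]
vA [ 0.5301 -0.2629  0.045 ]
vB [ 0.4649 -0.3443  0.045 ]
axis [0.5769 0.0912 0.092 ]
pintop [ 0.4691 -0.281   0.099 ]
```

View pics/tt1.png

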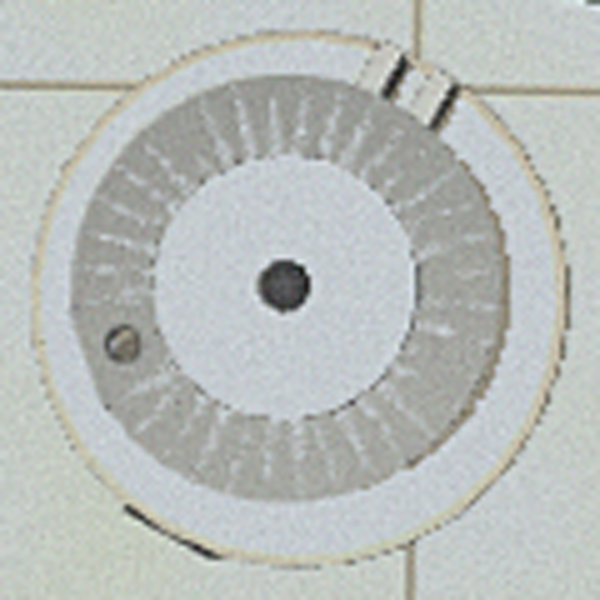

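View pics/hold1.png

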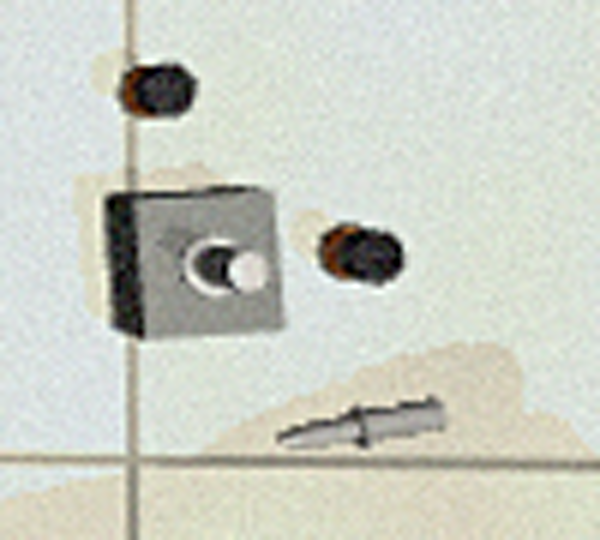

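View pics/hold1s.png

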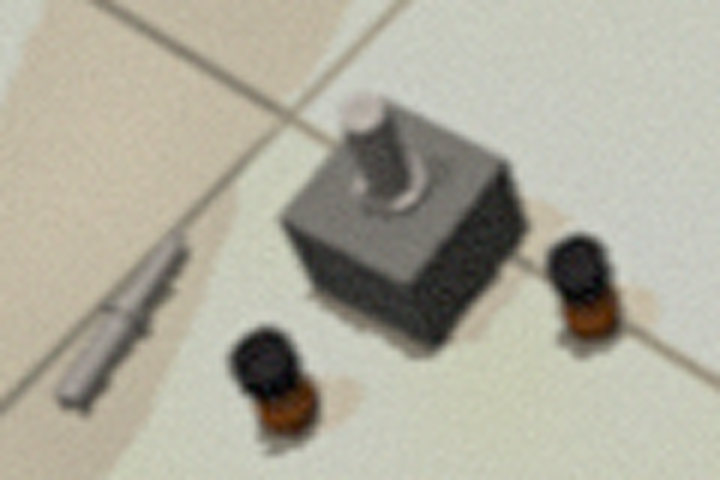

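View pics/tt1s.png

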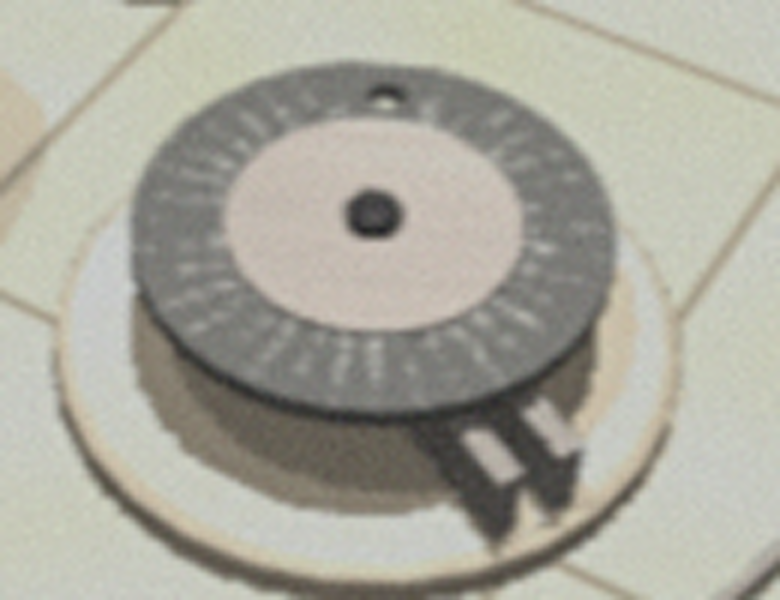

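```bash
cat >> h.py <<'E'
def load(n): return dict(np.load(n+".npz"))
def cu(U,V,u0,v0,s): return u0+(U+.5)/s-.5, v0+(V+.5)/s-.5
def tri(obs):
    A=[];b=[]
    for f,u,v in obs:
        P=f["camera_matrix"]@f["world_to_cam"][:3]
        for k,w in((0,u),(1,v)): q=P[k]-w*P[2]; q=q/np.linalg.norm(q[:3]); A.append(q[:3]); b.append(-q[3])
    x,res,_,_=np.linalg.lstsq(np.array(A),np.array(b),rcond=None); return x,res
E
python3 - <<'E'
from h import *
f=load("f1");g=load("g1")
for T in(f,g): R=T["world_to_cam"]; print("cam",(-R[:3,:3].T@R[:3,3]).round(3))
for n,a,b,z in [("nut",cu(284,286,160,128,5),cu(373,210,210,130,6),.092),("pintop",cu(249,271,340,190,6),cu(366,110,70,235,6),.099),("slot(gap)",cu(398,77,160,128,5),cu(522,440,210,130,6),.06),("hole",cu(123,343,160,128,5),cu(386,98,210,130,6),.08)]:
    print(n,back(f,*a,z).round(4),back(g,*b,z).round(4),tri([(f,*a),(g,*b)]))
g2=g
E
```

```text
cam [ 0.508 -0.     0.972]
cam [ 0.897 -0.521  0.786]
nut [0.5709 0.0947 0.092 ] [0.573  0.0936 0.092 ] (array([0.57147972, 0.09526845, 0.08965594]), array([6.23113921e-07]))
pintop [ 0.4614 -0.2813  0.099 ] [ 0.462  -0.2787  0.099 ] (array([ 0.46223671, -0.27995488,  0.10094483]), array([2.05741225e-06]))
slot(gap) [0.6744 0.0453 0.06  ] [0.6711 0.0432 0.06  ] (array([0.67268586, 0.04417258, 0.06047044]), array([7.50920869e-06]))
hole [0.5442 0.1704 0.08  ] [0.5379 0.1662 0.08  ] (array([0.54111354, 0.16805046, 0.08081966]), array([2.78934484e-05]))
```

```bash
python3 -m crank '[{"x":17,"y":37},{"x":17,"y":37},{"x":17,"y":37},{"x":17,"y":37},{"x":17,"y":37},{"x":17,"y":37},{"x":17,"y":37},{"x":17,"y":37},{"x":17,"y":37},{"x":17,"y":37}]' 0 20
python3 - <<'E'
from h import *
from scipy.spatial.transform import Rotation as R
o=r.get_obs(); print(o['t'],o['eef_pos'],o['opening'],o['qpos'].round(2)); print(R.from_rotvec(o['tool_rot']).as_matrix().round(3))
f=grab_frame("wrist"); print(f["tool_from_camera"].round(4).tolist(),f["camera_matrix"].tolist())
crop(f,"w1",0,0,512,384,1,1.3)
E
```

```text
0.2 [ 0.23286283 -0.55261377  0.23877604] 0.08521653317087569 [-1.17  0.31 -0.05  1.21  0.    1.57]
[[ 0.388 -0.     0.922]
 [-0.922  0.001  0.388]
 [-0.001 -1.     0.   ]]
[[1.0, -0.0004, -0.0003, 0.0005], [0.0001, -0.297, 0.9549, -0.1353], [-0.0005, -0.9549, -0.297, 0.0767], [0.0, 0.0, 0.0, 1.0]] [[300.8124426207715, 0.0, 260.39059320906694], [0.0, 300.8124426207715, 190.89753908504477], [0.0, 0.0, 1.0]]validation failed for argument at $[0]...
```

View pics/w1.png

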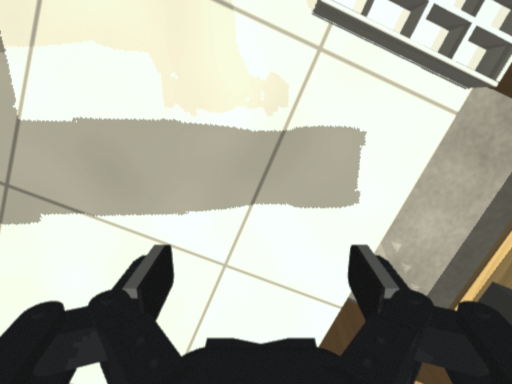

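```bash
python3 -m crank '[{"x":20,"y":36,"z":0,"yaw":-0.1},{"x":20,"y":36,"z":0,"yaw":-0.1},{"x":20,"y":36,"z":0,"yaw":-0.1},{"x":20,"y":36,"z":0,"yaw":-0.1},{"x":20,"y":36,"z":0,"yaw":-0.1},{"x":20,"y":36,"z":0,"yaw":-0.1},{"x":20,"y":36,"z":0,"yaw":-0.1},{"x":20,"y":36,"z":0,"yaw":-0.1},{"x":20,"y":36,"z":0,"yaw":0},{"x":20,"y":36,"z":0,"yaw":0}]' 0 20
cat >> h.py <<'E'
from scipy.spatial.transform import Rotation as Rr
def st():
    o=r.get_obs(); M=Rr.from_rotvec(o['tool_rot']).as_matrix()
    print("t%.2f"%o['t'],"p",(o['eef_pos']*1000).round(1),"zang %.1f"%np.degrees(np.arctan2(M[1,2],M[0,2])),"F",np.round(o['force'],2),"op %.4f"%o['opening'],"q",o['qpos'].round(2),"tilt",M[2].round(3))
    return o
E
python3 -c "from h import *;st()"
```

```text
t: 1.08
eef_pos: [0.4265, -0.1975, 0.2371]
tool_rot: [-0.967, 1.524, -1.52]
force: [0.9, -1.2, -1.1]
opening: 0.0003
t1.08 p [ 426.5 -197.5  237.1] zang -25.0 F [ 0.87 -1.22 -1.07] op 0.0003 q [-0.44  0.07 -0.35  1.15  0.    3.14] tilt [-0.004 -1.    -0.   ]
```

```bash
python3 -m crank '[{"x":18,"y":28.5,"z":-5,"yaw":0.1},{"x":18,"y":28.5,"z":-5,"yaw":0.1},{"x":18,"y":28.5,"z":-5,"yaw":0.1},{"x":18,"y":28.5,"z":-8,"yaw":0.1},{"x":18,"y":28.5,"z":-8,"yaw":0.1},{"x":18,"y":28.5,"z":-8,"yaw":0.1},{"x":18,"y":28.5,"z":-10,"yaw":0.1},{"x":18,"y":28.5,"z":-10,"yaw":0.08},{"x":18,"y":28.5,"z":-10,"yaw":0},{"x":18,"y":28.5,"z":-10,"yaw":0}]'
python3 - <<'E'
from h import *
st()
f=grab_frame("wrist"); crop(f,"w2",0,0,512,384,1,1.2)
f=grab_frame("scene"); crop(f,"s2",0,0,512,384,1,1.2)
f=grab_frame("top"); crop(f,"t2",0,0,512,384,1,1.8)
E
```

```text
t: 1.92
eef_pos: [0.6144, 0.1051, 0.1583]
tool_rot: [-1.362, 0.913, -0.917]
force: [1.1, 0.2, 0.5]
opening: -0.0001
t1.92 p [614.4 105.1 158.3] zang 22.4 F [1.13 0.19 0.52] op -0.0001 q [ 0.17  0.39 -0.12  1.05  0.    2.92] tilt [-0.002 -1.     0.008]
```

View pics/w2.png

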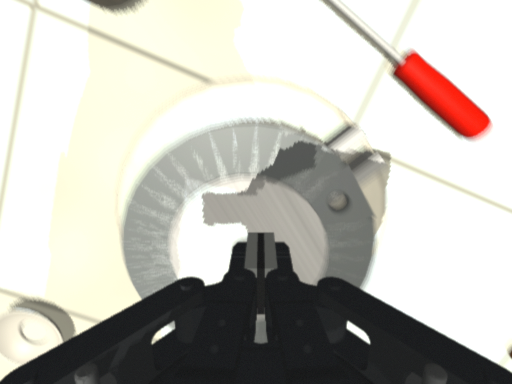

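View pics/s2.png

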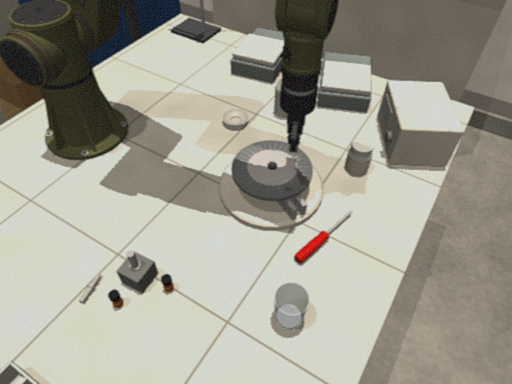

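View pics/t2.png

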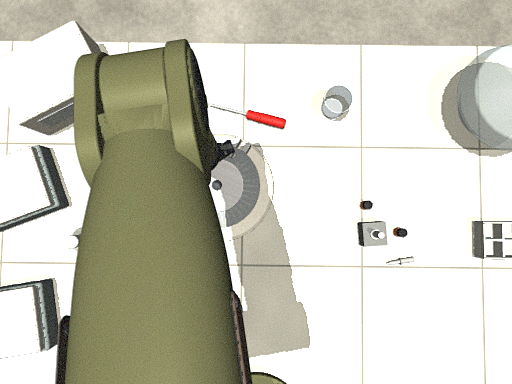

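```bash
cat >> h.py <<'E'
def wback(f,o,u,v,z):
    M=Rr.from_rotvec(o['tool_rot']).as_matrix(); T=f["tool_from_camera"]
    c=M@T[:3,3]+o['eef_pos']; d=M@T[:3,:3]@np.linalg.solve(f["camera_matrix"],[u,v,1.]); return c+d*(z-c[2])/d[2]
def wproj(f,o,p):
    M=Rr.from_rotvec(o['tool_rot']).as_matrix(); T=f["tool_from_camera"]
    q=np.linalg.inv(T)@np.append(M.T@(np.array(p)-o['eef_pos']),1); q=f["camera_matrix"]@q[:3]; return q[:2]/q[2]
def wshot(n,gain=1.2):
    o=r.get_obs(); f=grab_frame("wrist"); np.savez(n+".npz",eef_pos=o['eef_pos'],tool_rot=o['tool_rot'],t=o['t'],**{k:v for k,v in f.items() if k!='name'})
    crop(f,n,0,0,512,384,1,gain); return f,o
AX=np.array([.572,.0945])
def ang(p,ax=None):
    d=np.array(p[:2])-(AX if ax is None else ax); return round(float(np.hypot(*d)),4), round(float(np.degrees(np.arctan2(d[1],d[0]))),1)
E
python3 -m crank '[{"x":-3,"y":-10,"z":-12,"yaw":0},{"x":-3,"y":-8,"z":-12,"yaw":0},{"x":0,"y":0,"z":-10,"yaw":0},{"x":0,"y":0,"z":-8,"yaw":0},{"x":0,"y":0,"z":-4,"yaw":0},{"x":0,"y":0,"z":0,"yaw":0},{"x":0,"y":0,"z":0,"yaw":0}]'
python3 - <<'E'
from h import *
st(); wshot("w3"); wshot("w4"); st()
E
```

```text
t: 2.65
eef_pos: [0.6064, 0.0839, 0.111]
tool_rot: [-1.364, 0.913, -0.917]
force: [0.2, -0.4, 0.4]
opening: 0.0001
t2.65 p [606.4  83.9 111. ] zang 22.4 F [ 0.21 -0.42  0.4 ] op 0.0001 q [ 0.14  0.41 -0.21  0.94  0.    2.89] tilt [-0.001 -1.     0.006]
t2.75 p [606.7  84.1 111.3] zang 22.5 F [0.58 0.81 0.19] op 0.0002 q [ 0.14  0.41 -0.21  0.94  0.    2.89] tilt [-0.001 -1.     0.006]
```

View pics/w3.png

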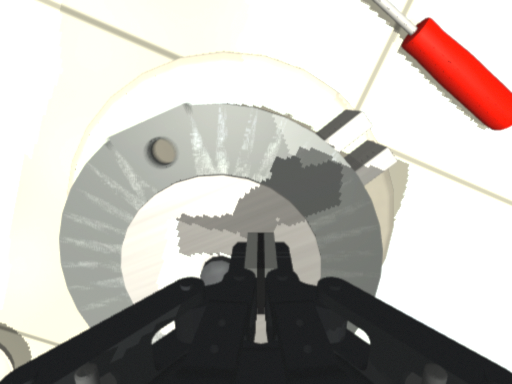

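Run:
```python
from h import *
f=load("w3"); 
print("hole",ang(wback(f,f,162,151,.08)), "nut",wback(f,f,219,271,.092)); g=load("w4"); crop(g,"w4c",60,90,160,150,4,.9)
crop(f,"w3c",290,90,130,100,6,.8)
print(wproj(f,f,[.6437,.0584,.06]),wproj(f,f,[.6726,.044,.06]))
```

```text
hole (0.0824, 44.9) nut [0.57861421 0.09820449 0.092     ]
[318.60284807 182.39806042] [359.62720049 149.51084487]
```

View pics/w3c.png

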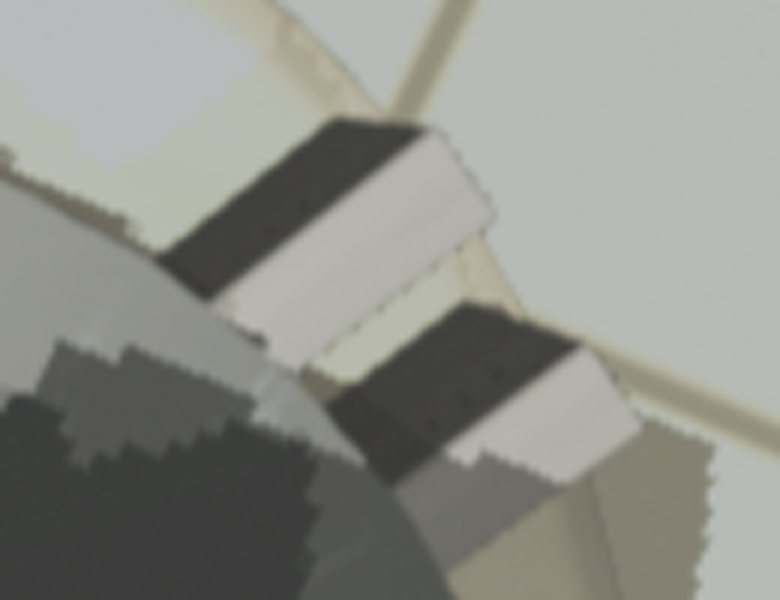

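View pics/w4c.png

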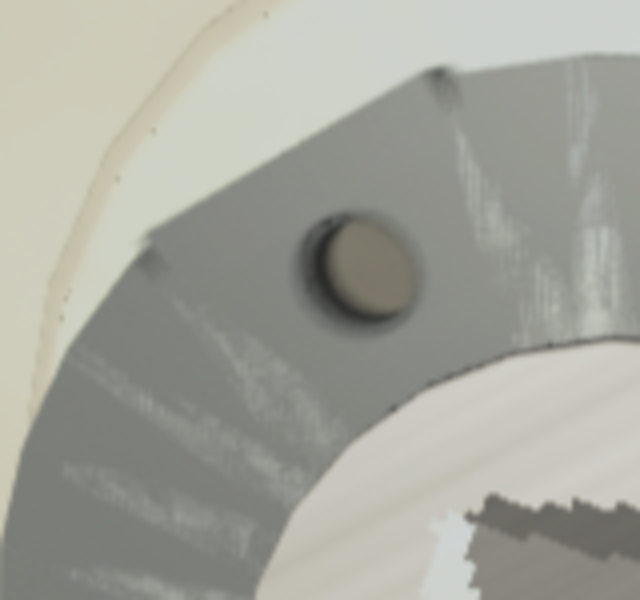

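Run:
```python
from h import *
f=load("w3"); g=load("w4")
P=lambda U,V:wback(f,f,*cu(U,V,290,90,6),.06)
a,b,c,d=P(300,370),P(495,215),P(395,490),P(580,345)
print(a,b,c,d)
u=(b-a+d-c)[:2];u/=np.linalg.norm(u);n=np.array([-u[1],u[0]]);print("dir",np.degrees(np.arctan2(u[1],u[0])),"width",n@(a-c)[:2],n@(b-d)[:2])
mid=((a+c)/2)[:2]; print("mid",mid, "dist of AX from line",n@(AX-mid), "slot end r",u@(b[:2]-AX),u@(d[:2]-AX))
# rim & disc circle fit from polar points read off w3
H=wback(g,g,*cu(360,271,60,90,4),.08); print("hole w4",H,ang(H))
h3=wback(f,f,162,151,.08); print(h3)
def circ(pts):
    A=np.array([[2*p[0],2*p[1],1] for p in pts]);s=np.linalg.lstsq(A,np.array([p[0]**2+p[1]**2 for p in pts]),rcond=None)[0];return s[:2],np.sqrt(s[2]+s[0]**2+s[1]**2)
rim=[(61,240),(72,190),(250,105),(310,130),(355,175),(378,220),(382,260)]
print("rim",circ([wback(f,f,u,v,.08) for u,v in rim]))
disc=[(122,260),(130,225),(160,192),(220,175),(265,183),(300,208),(318,240),(321,265)]
print("disc",circ([wback(f,f,u,v,.083) for u,v in disc]))
```

```text
[0.66686754 0.05503659 0.06      ] [0.68854112 0.04391295 0.06      ] [0.65926608 0.03995281 0.06      ] [0.68024681 0.02943731 0.06      ]
dir -26.899329636763692 width 0.0168908437510148 0.016661957788835634
mid [0.66306681 0.0474947 ] dist of AX from line 0.0007186247663370811 slot end r 0.1268185130340124 0.12597074543513667
hole w4 [0.62426987 0.15811088 0.08      ] (0.0823, 50.6)
[0.63032772 0.15263875 0.08      ]
rim (array([0.57383869, 0.09603808]), np.float64(0.09947549925558814))
disc (array([0.57407929, 0.09548865]), np.float64(0.061407017747768675))
```

```bash
python3 -m crank '[{"x":0,"y":0,"z":-4,"yaw":0},{"x":0,"y":0,"z":-4,"yaw":0},{"x":0,"y":0,"z":-3,"yaw":0},{"x":0,"y":0,"z":-3,"yaw":0},{"x":0,"y":0,"z":-2,"yaw":0},{"x":0,"y":0,"z":-1,"yaw":0},{"x":0,"y":0,"z":0,"yaw":0}]'
python3 - <<'E'
from h import *
st(); wshot("w5"); st()
E
```

```text
t: 3.33
eef_pos: [0.6081, 0.085, 0.0941]
tool_rot: [-1.362, 0.91, -0.918]
force: [0.8, -0.6, 0.7]
opening: -0.0002
t3.33 p [608.1  85.   94.1] zang 22.5 F [ 0.82 -0.55  0.73] op -0.0002 q [ 0.14  0.42 -0.23  0.91  0.    2.89] tilt [-0.    -1.     0.009]
t3.38 p [608.1  84.9  94.2] zang 22.5 F [-0.33  0.12  0.03] op 0.0003 q [ 0.14  0.42 -0.23  0.91  0.    2.89] tilt [-0.    -1.     0.009]
```

View pics/w5.png

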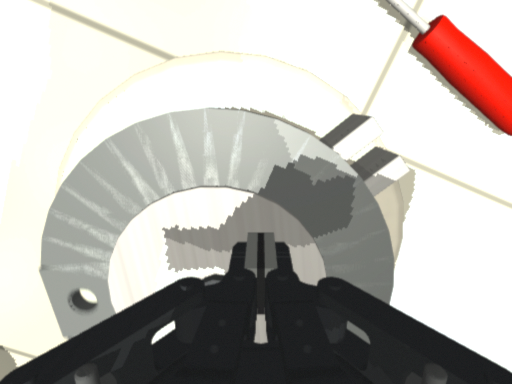

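```bash
python3 -m crank '[{"x":0,"y":0,"z":0,"yaw":0},{"x":0,"y":0,"z":0,"yaw":0},{"x":0,"y":0,"z":0,"yaw":0},{"x":0,"y":0,"z":0,"yaw":0},{"x":0,"y":0,"z":0,"yaw":0},{"x":0,"y":0,"z":0,"yaw":0},{"x":0,"y":0,"z":-1,"yaw":0},{"x":0,"y":0,"z":-0.7,"yaw":0},{"x":0,"y":0,"z":0,"yaw":0}]'
python3 -m crank '[{"x":0,"y":0,"z":-0.7,"yaw":0},{"x":0,"y":0,"z":-0.3,"yaw":0}]'
```

```text
t: 4.13
eef_pos: [0.6086, 0.085, 0.0931]
tool_rot: [-1.361, 0.909, -0.919]
force: [-0.2, 1.1, -1.2]
opening: -0.0
t: 4.3
eef_pos: [0.6086, 0.085, 0.092]
tool_rot: [-1.361, 0.909, -0.919]
force: [-0.4, 0.4, 0.6]
opening: 0.0002
```

```bash
python3 -m crank '[{"x":0,"y":0,"z":-0.5,"yaw":0},{"x":0,"y":0,"z":-0.5,"yaw":0}]'
python3 -m crank '[{"x":0,"y":0,"z":-0.4,"yaw":0}]'
python3 -m crank '[{"x":0,"y":0,"z":-0.4,"yaw":0}]'
```

```text
t: 4.47
eef_pos: [0.6087, 0.0852, 0.091]
tool_rot: [-1.36, 0.909, -0.919]
force: [0.3, 2.3, 3.5]
opening: -0.0001
t: 4.55
eef_pos: [0.6093, 0.0857, 0.091]
tool_rot: [-1.359, 0.909, -0.918]
force: [0.7, 2.7, 3.3]
opening: 0.0003
t: 4.63
eef_pos: [0.6098, 0.0861, 0.091]
tool_rot: [-1.357, 0.908, -0.918]
force: [0.3, 1.1, 2.7]
opening: 0.0001
```

Run:
```python
from h import *
st(); wshot("w6"); st(); wshot("w7"); st()
```

```text
t4.63 p [609.8  86.1  91. ] zang 22.5 F [0.3  1.08 2.69] op 0.0001 q [ 0.14  0.43 -0.24  0.89  0.    2.89] tilt [-0.001 -1.     0.014]
t4.68 p [609.9  86.1  91. ] zang 22.5 F [0.89 2.49 2.85] op -0.0000 q [ 0.14  0.43 -0.24  0.89  0.    2.89] tilt [-0.001 -1.     0.014]
t4.73 p [609.8  86.1  91. ] zang 22.5 F [0.88 0.76 3.4 ] op 0.0001 q [ 0.14  0.43 -0.24  0.89  0.    2.89] tilt [-0.001 -1.     0.014]
```

View pics/w7.png

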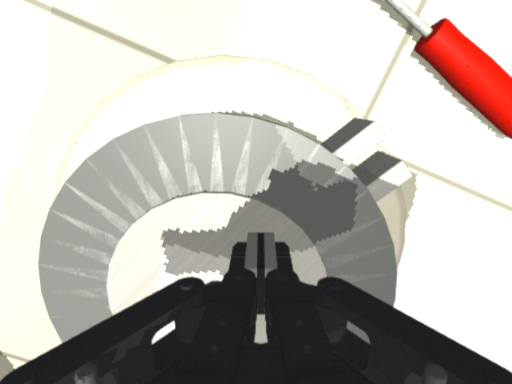

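View pics/w6.png

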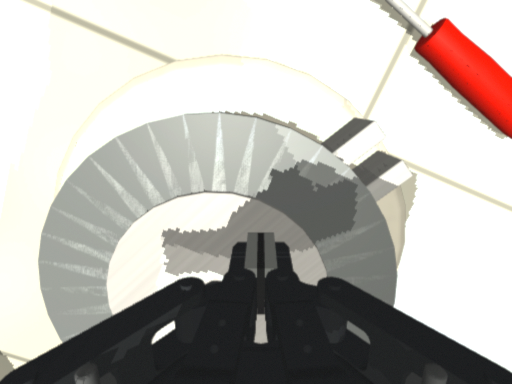

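```bash
python3 -m crank '[{"x":0,"y":0,"z":1,"yaw":0}]'
python3 - <<'E'
from h import *
st(); wshot("w8"); st(); 
f=grab_frame("scene"); save(f,"s8"); crop(f,"s8",200,110,140,130,5,1.2); wshot("w9"); st()
E
```

```text
t: 4.82
eef_pos: [0.6096, 0.0858, 0.0918]
tool_rot: [-1.358, 0.908, -0.919]
force: [0.1, 0.2, 0.5]
opening: -0.0
t4.82 p [609.6  85.8  91.8] zang 22.5 F [0.1  0.23 0.45] op -0.0000 q [ 0.14  0.43 -0.24  0.9   0.    2.89] tilt [-0.001 -1.     0.013]
t4.87 p [609.7  85.8  92. ] zang 22.5 F [-0.68 -0.41 -0.21] op -0.0002 q [ 0.14  0.43 -0.24  0.9   0.    2.89] tilt [-0.001 -1.     0.013]
t4.97 p [609.5  85.8  91.8] zang 22.5 F [ 0.03 -0.77 -0.15] op -0.0001 q [ 0.14  0.43 -0.24  0.9   0.    2.89] tilt [-0.001 -1.     0.013]
```

View pics/s8.png

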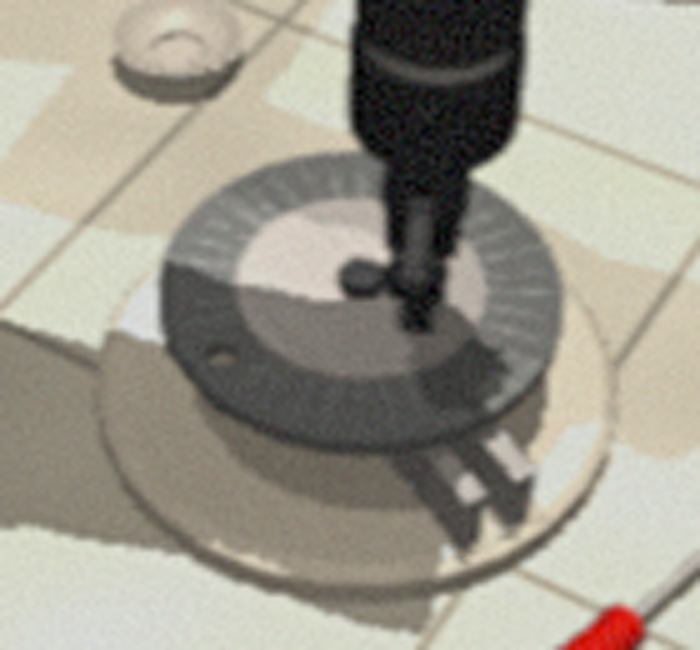

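View pics/w9.png

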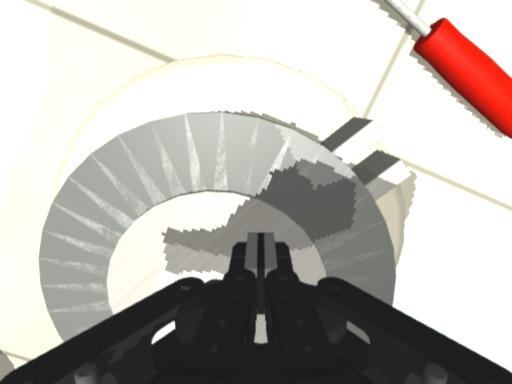

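```bash
cat >> h.py <<'E'
AX=np.array([.5738,.0957])
def polar(f,z=.08,r0=.066,r1=.096,a0=0,a1=130,n=1300):
    A=np.radians(np.linspace(a0,a1,n)); rr=np.linspace(r0,r1,12); 
    px=np.array([[wproj(f,f,[AX[0]+q*np.cos(a),AX[1]+q*np.sin(a),z]) for a in A] for q in rr]).astype(np.float32)
    g=cv2.cvtColor(f["pixels"],cv2.COLOR_RGB2GRAY).astype(np.float32)
    return cv2.remap(g,px[...,0],px[...,1],cv2.INTER_LINEAR).mean(0)
def drot(n1,n2,maxd=20,**k):
    a,b=polar(load(n1),**k),polar(load(n2),**k); best=[]
    hp=lambda s:s-cv2.GaussianBlur(s.reshape(1,-1),(0,0),60).ravel()
    a,b=hp(a),hp(b)
    for d in range(-maxd*10,maxd*10+1):
        x,y=(a[:len(a)-d],b[d:]) if d>=0 else (a[-d:],b[:d]); best.append((np.corrcoef(x,y)[0,1],d/10))
    best.sort(reverse=True); return best[0], float(load(n2)["t"]-load(n1)["t"])
E
python3 - <<'E'
from h import *
g=load("s8"); p=back(g,*cu(222,355,200,110,5),.08); print(p,ang(p))
print(drot("w6","w7",8),drot("w8","w9",8),drot("w3","w4",8))
E
```

```text
[0.53826369 0.02207498 0.08      ] (0.0818, -115.8)
((np.float64(0.8764553634560577), 0.8), 0.04999999999999982) ((np.float64(0.8836017067361753), -1.0), 0.09999999999999964) ((np.float64(0.8407394522633207), 5.6), 0.050000000000000266)
```

```bash
python3 -m crank '[{"x":0,"y":0,"z":0.5,"yaw":0},{"x":0,"y":0,"z":0,"yaw":0},{"x":0,"y":0,"z":0,"yaw":0},{"x":0,"y":0,"z":0,"yaw":0}]'
python3 - <<'E'
from h import *
f=grab_frame("scene"); save(f,"s10"); crop(f,"s10",200,110,140,130,5,1.2); st()
E
```

```text
t: 5.3
eef_pos: [0.6084, 0.0849, 0.0913]
tool_rot: [-1.361, 0.91, -0.918]
force: [-0.2, -0.5, -0.0]
opening: -0.0002
t5.35 p [608.4  85.   91.3] zang 22.5 F [-0.18  0.36  0.28] op 0.0002 q [ 0.14  0.43 -0.24  0.9   0.    2.89] tilt [-0.   -1.    0.01]
```

View pics/s10.png

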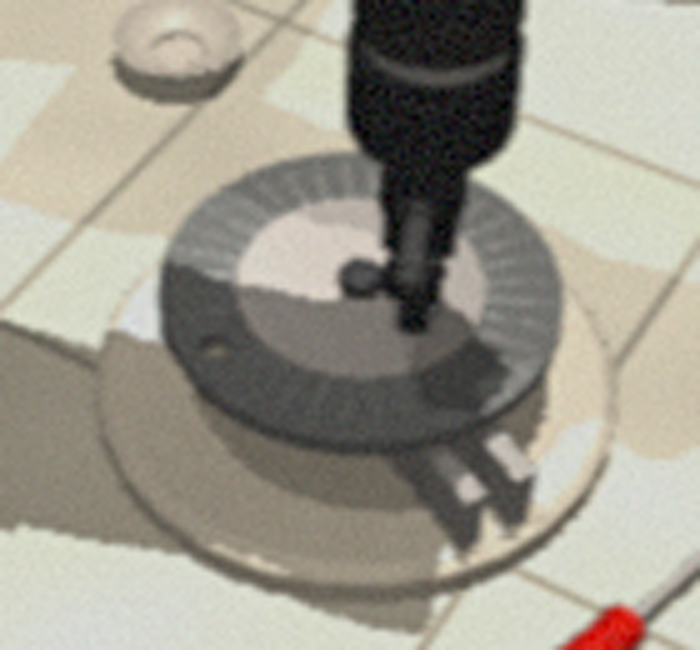

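```bash
python3 -m crank '[{"x":0,"y":0,"z":5,"yaw":0},{"x":0,"y":0,"z":8,"yaw":0},{"x":-16,"y":-9,"z":0,"yaw":0},{"x":-16,"y":-9,"z":0,"yaw":0},{"x":-12,"y":-7,"z":0,"yaw":0},{"x":-2,"y":-1,"z":-4,"yaw":0},{"x":0,"y":0,"z":-4,"yaw":0},{"x":0,"y":0,"z":-3,"yaw":0},{"x":0,"y":0,"z":0,"yaw":0}]'; python3 -c "from h import *;o=st();print(ang(o['eef_pos']))"
```

```text
t: 6.1
eef_pos: [0.5644, 0.0592, 0.0978]
tool_rot: [-1.357, 0.905, -0.921]
force: [0.3, 0.2, -1.0]
opening: 0.0
t6.10 p [564.4  59.2  97.8] zang 22.5 F [ 0.32  0.21 -0.96] op 0.0000 q [ 0.1   0.34 -0.35  0.86  0.    2.85] tilt [ 0.001 -1.     0.016]
(0.0377, -104.5)
```

```bash
python3 -m crank '[{"x":0,"y":0,"z":-3,"yaw":0},{"x":0,"y":0,"z":-1.5,"yaw":0},{"x":0,"y":0,"z":-0.7,"yaw":0},{"x":0,"y":0,"z":-0.5,"yaw":0}]'; python3 -m crank '[{"x":0,"y":0,"z":-0.4,"yaw":0},{"x":0,"y":0,"z":-0.4,"yaw":0}]';python3 -m crank '[{"x":0,"y":0,"z":-0.4,"yaw":0}]'
```

```text
t: 6.43
eef_pos: [0.5663, 0.0603, 0.0911]
tool_rot: [-1.357, 0.904, -0.92]
force: [-0.5, -0.5, -0.1]
opening: -0.0001
t: 6.6
eef_pos: [0.5673, 0.0601, 0.091]
tool_rot: [-1.357, 0.903, -0.922]
force: [0.6, -1.0, 3.2]
opening: -0.0001
t: 6.68
eef_pos: [0.5677, 0.06, 0.091]
tool_rot: [-1.357, 0.902, -0.922]
force: [-0.7, -0.3, 3.6]
opening: -0.0001
```

```bash
python3 -m crank '[{"x":0.8,"y":-0.1,"z":-0.4,"yaw":0},{"x":1.3,"y":-0.2,"z":-0.4,"yaw":0},{"x":1.8,"y":-0.1,"z":-0.4,"yaw":0},{"x":2,"y":0,"z":-0.4,"yaw":0},{"x":2,"y":0.1,"z":-0.4,"yaw":0}]'; python3 -m crank '[{"x":2,"y":0.2,"z":-0.4,"yaw":0},{"x":2,"y":0.4,"z":-0.4,"yaw":0},{"x":2,"y":0.5,"z":-0.4,"yaw":0},{"x":2,"y":0.7,"z":-0.4,"yaw":0},{"x":2,"y":0.8,"z":-0.4,"yaw":0}]'
python3 - <<'E'
from h import *
o=st();print(ang(o['eef_pos']))
f=grab_frame("scene"); save(f,"s11"); crop(f,"s11",200,110,140,130,5,1.2); wshot("w11");o=st();print(ang(o['eef_pos']))
E
```

```text
t: 7.1
eef_pos: [0.5774, 0.0594, 0.091]
tool_rot: [-1.355, 0.899, -0.925]
force: [-0.3, -0.1, 5.9]
opening: -0.0
t: 7.52
eef_pos: [0.5911, 0.0624, 0.091]
tool_rot: [-1.351, 0.896, -0.928]
force: [0.0, -0.1, 5.8]
opening: -0.0002
t7.52 p [591.1  62.4  91. ] zang 22.6 F [ 0.03 -0.14  5.85] op -0.0002 q [ 0.1   0.38 -0.31  0.86  0.    2.85] tilt [ 0.006 -1.     0.026]
(0.0376, -62.5)
t7.62 p [591.9  62.7  91.1] zang 22.6 F [2.21 1.02 2.89] op -0.0003 q [ 0.1   0.38 -0.31  0.85  0.    2.85] tilt [ 0.006 -1.     0.028]
(0.0376, -61.3)
```

View pics/s11.png

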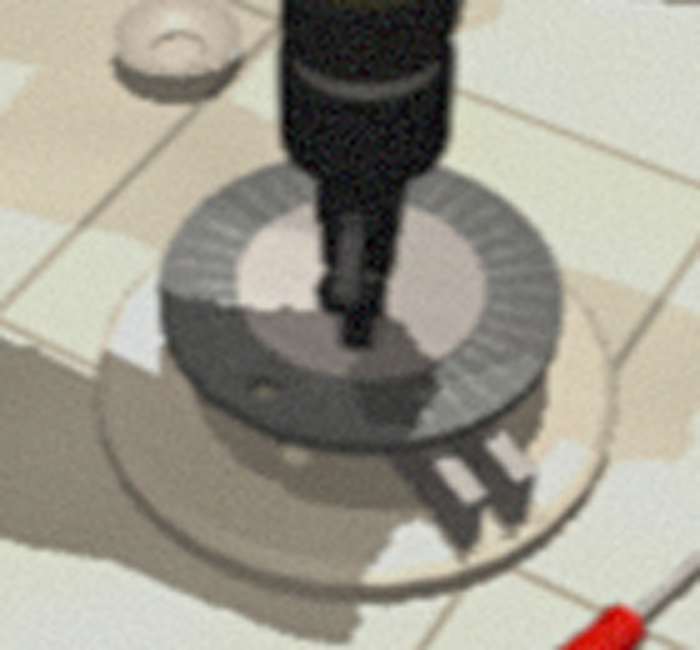

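View pics/w11.png

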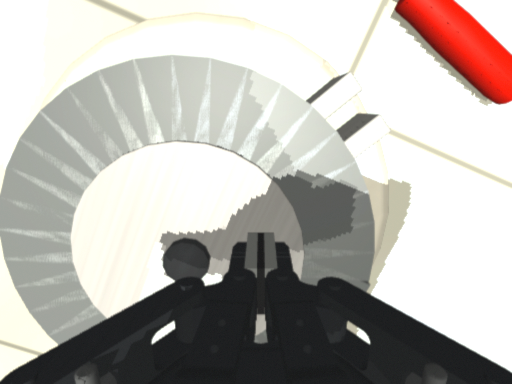

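Run:
```python
from h import *
for n,q in(("s10",(214,345)),("s11",(264,388))):
    g=load(n); p=back(g,*cu(*q,200,110,5),.08); print(p,ang(p))
```

```text
[0.53147997 0.02552571 0.08      ] (0.0819, -121.1)
[0.56646477 0.01481291 0.08      ] (0.0812, -95.2)
```

```bash
python3 -m crank '[{"x":0.9,"y":0.5,"z":-0.3,"yaw":0},{"x":1.3,"y":0.8,"z":-0.3,"yaw":0},{"x":1.6,"y":1.1,"z":-0.3,"yaw":0},{"x":1.6,"y":1.2,"z":-0.3,"yaw":0},{"x":1.5,"y":1.3,"z":-0.3,"yaw":0}]'; python3 -m crank '[{"x":1.4,"y":1.4,"z":-0.25,"yaw":0},{"x":1.3,"y":1.5,"z":-0.25,"yaw":0},{"x":1.2,"y":1.6,"z":-0.25,"yaw":0},{"x":1,"y":1.5,"z":-0.25,"yaw":0},{"x":0.6,"y":0.9,"z":-0.25,"yaw":0}]'
python3 - <<'E'
from h import *
o=st();print(ang(o['eef_pos']))
wshot("w12");o=st();print(ang(o['eef_pos']))
E
```

```text
t: 8.03
eef_pos: [0.5999, 0.0674, 0.091]
tool_rot: [-1.349, 0.893, -0.929]
force: [0.3, -0.7, 5.5]
opening: -0.0001
t: 8.45
eef_pos: [0.607, 0.0746, 0.091]
tool_rot: [-1.348, 0.892, -0.931]
force: [0.3, 0.6, 4.6]
opening: 0.0001
t8.45 p [607.   74.6  91. ] zang 22.6 F [0.26 0.62 4.64] op 0.0001 q [ 0.12  0.4  -0.27  0.86  0.    2.87] tilt [ 0.008 -0.999  0.032]
(0.0393, -32.5)
t8.50 p [607.2  74.9  91.1] zang 22.6 F [1.8  2.06 3.88] op -0.0002 q [ 0.12  0.4  -0.27  0.86  0.    2.87] tilt [ 0.008 -0.999  0.032]
(0.0394, -32.0)
```

View pics/w12.png

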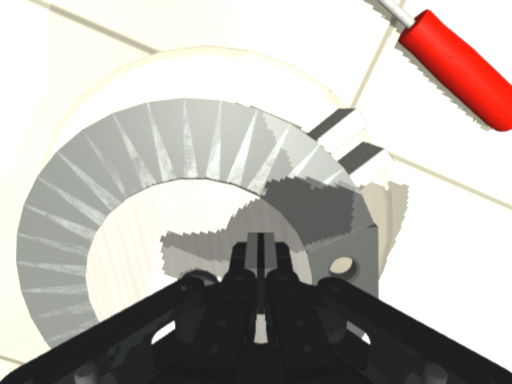

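Run:
```python
from h import *
f=load("w12"); p=wback(f,f,344,267,.08); print(p,ang(p)); print(wback(f,f,200,285,.092))
crop(f,"w12c",290,90,110,100,6,.8)
```

```text
[0.61339282 0.02667712 0.08      ] (0.0796, -60.2)
[0.58080409 0.09694882 0.092     ]
```

View pics/w12c.png

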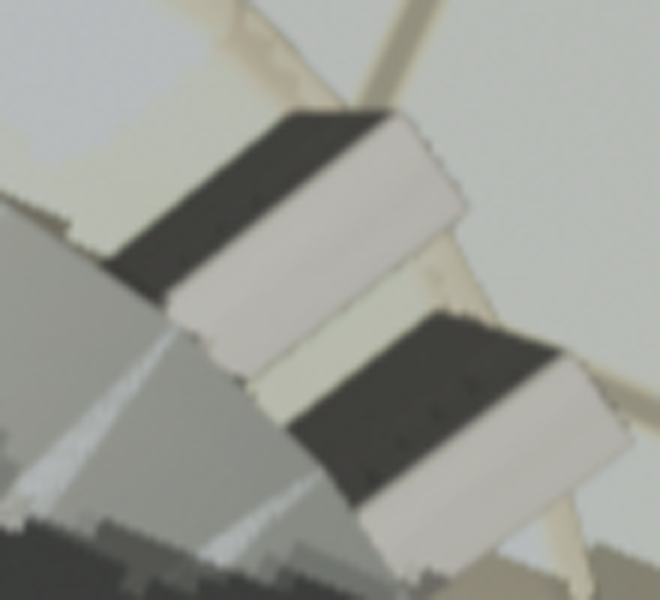

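```bash
python3 -m crank '[{"x":0.4,"y":0.9,"z":-0.25,"yaw":0},{"x":0.6,"y":1.5,"z":-0.25,"yaw":0},{"x":0.7,"y":1.8,"z":-0.25,"yaw":0},{"x":0.6,"y":1.9,"z":-0.25,"yaw":0},{"x":0.5,"y":1.9,"z":-0.25,"yaw":0},{"x":0.4,"y":2,"z":-0.25,"yaw":0},{"x":0.2,"y":1.6,"z":-0.25,"yaw":0},{"x":0,"y":1,"z":-0.25,"yaw":0}]'
python3 - <<'E'
from h import *
o=st();print(ang(o['eef_pos']))
f,_=wshot("w13");o=st();print(ang(o['eef_pos'])); crop(f,"w13c",270,90,120,120,6,.8)
E
```

```text
t: 9.17
eef_pos: [0.6125, 0.086, 0.0911]
tool_rot: [-1.347, 0.888, -0.937]
force: [-0.4, -0.5, 5.8]
opening: -0.0003
t9.17 p [612.5  86.   91.1] zang 22.5 F [-0.4  -0.53  5.77] op -0.0003 q [ 0.14  0.41 -0.26  0.86 -0.    2.89] tilt [ 0.013 -0.999  0.035]
(0.0399, -14.1)
t9.22 p [612.6  86.3  91.1] zang 22.5 F [0.73 1.66 4.45] op 0.0000 q [ 0.14  0.41 -0.26  0.86 -0.    2.89] tilt [ 0.012 -0.999  0.035]
(0.0399, -13.7)
```

View pics/w13.png

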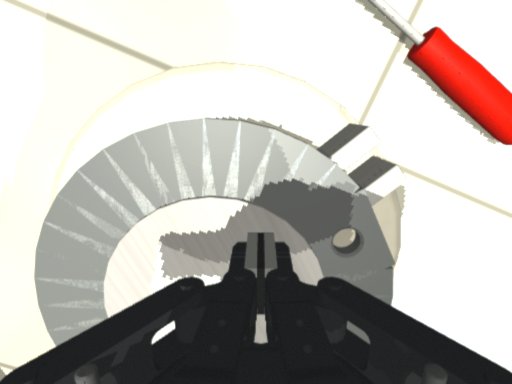

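View pics/w13c.png

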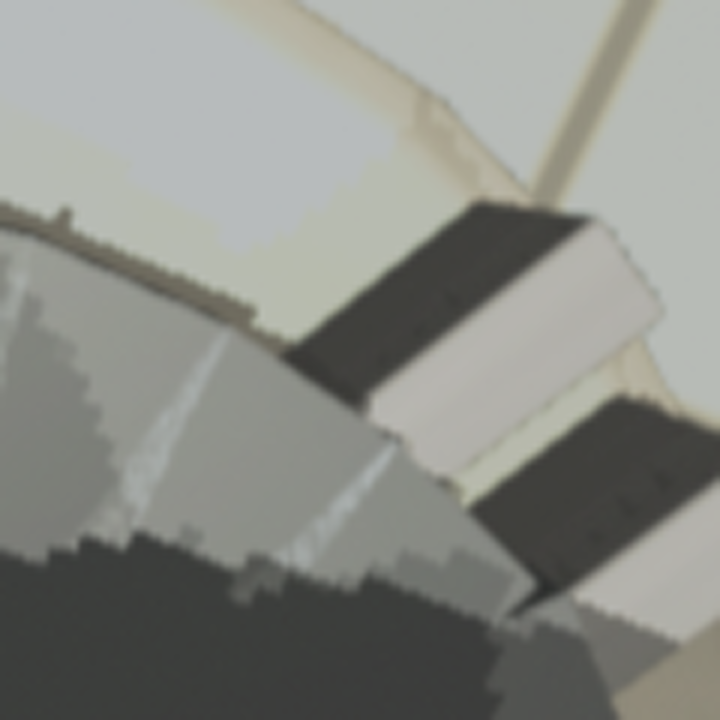

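Run:
```python
from h import *
f=load("w13"); p=wback(f,f,347,240,.08); print(p,ang(p))
f2=load("w12")
def slot(f,pts,u0,v0,s):
    a,b,c,d=[wback(f,f,*cu(*q,u0,v0,s),.06) for q in pts]
    u=(b-a+d-c)[:2];u/=np.linalg.norm(u);n=np.array([-u[1],u[0]]);mid=((a+c)/2)[:2]
    print("dir %.1f"%np.degrees(np.arctan2(u[1],u[0])),"w",n@(a-c)[:2],n@(b-d)[:2],"axis off",n@(AX-mid),"mid",mid, "end r",u@(b[:2]-AX),u@(d[:2]-AX))
    return mid,n
slot(f2,[(245,380),(468,210),(355,505),(565,355)],290,90,6)
slot(f,[(450,485),(663,310),(573,598),(720,490)],270,90,6)
```

```text
[0.6339578  0.04370579 0.08      ] (0.0795, -40.8)
dir -29.3 w 0.016408777138088936 0.016848622738526473 axis off -0.0025152246434130316 mid [0.66317394 0.04838569] end r 0.12532630545595197 0.12527939143172404
dir -27.0 w 0.01687130506443008 0.017751295956792226 axis off 0.0026522549774632112 mid [0.6634783  0.04698408] end r 0.12576942239697703 0.12019348207738803
```

```bash
python3 -m crank '[{"x":0.1,"y":1,"z":-0.2,"yaw":0},{"x":0.1,"y":1.5,"z":-0.2,"yaw":0},{"x":0.1,"y":1.6,"z":-0.2,"yaw":0},{"x":0,"y":1.2,"z":-0.2,"yaw":0},{"x":0,"y":0.7,"z":-0.2,"yaw":0}]'
python3 - <<'E'
from h import *
o=st();print(ang(o['eef_pos']))
f,_=wshot("w14");o=st();print(ang(o['eef_pos'])); crop(f,"w14c",290,110,120,120,6,1)
E
```

```text
t: 9.63
eef_pos: [0.6136, 0.0915, 0.0911]
tool_rot: [-1.347, 0.886, -0.939]
force: [-0.5, -0.1, 4.9]
opening: 0.0
t9.63 p [613.6  91.5  91.1] zang 22.5 F [-0.46 -0.11  4.85] op 0.0000 q [ 0.15  0.41 -0.26  0.86 -0.01  2.9 ] tilt [ 0.015 -0.999  0.036]
(0.0401, -6.1)
t9.68 p [613.6  91.6  91.1] zang 22.5 F [-0.01  1.57  5.26] op -0.0000 q [ 0.15  0.41 -0.26  0.86 -0.01  2.9 ] tilt [ 0.015 -0.999  0.036]
(0.0401, -5.9)
```

View pics/w14c.png

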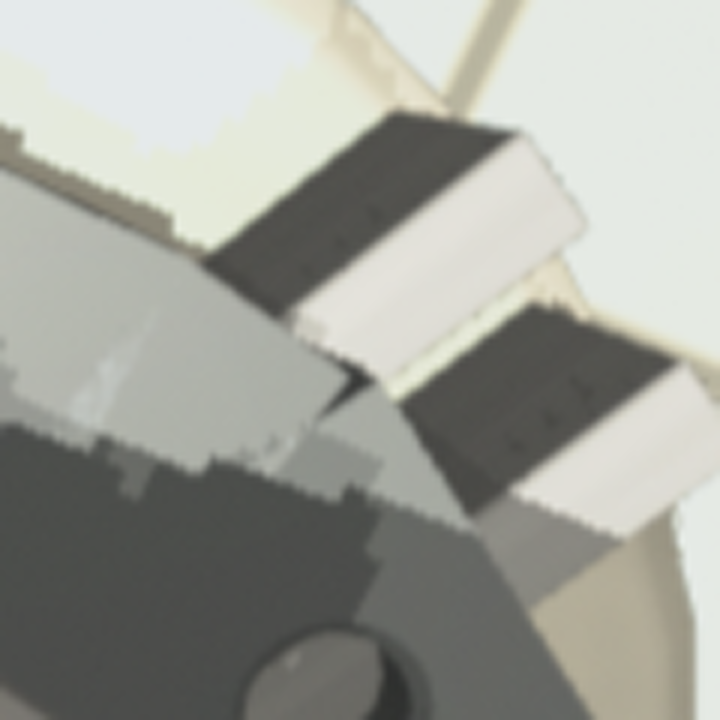

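```bash
python3 - <<'E'
from h import *
f=load("w14"); crop(f,"w14d",300,180,90,90,7,1.3); p=wback(f,f,*cu(336,712,290,110,6),.08); print(p,ang(p))
E
python3 -m crank '[{"x":0,"y":0.8,"z":-0.15,"yaw":0},{"x":0,"y":1.2,"z":-0.15,"yaw":0},{"x":0,"y":0.7,"z":-0.15,"yaw":0}]'
python3 - <<'E'
from h import *
o=st();print(ang(o['eef_pos']))
f,_=wshot("w15");o=st();print(ang(o['eef_pos'])); crop(f,"w15c",290,110,120,120,6,1.1)
E
```

```text
[0.64087564 0.05288648 0.08      ] (0.0796, -32.5)
t: 9.93
eef_pos: [0.6139, 0.0937, 0.0911]
tool_rot: [-1.348, 0.885, -0.941]
force: [0.2, 0.6, 5.6]
opening: 0.0002
t9.93 p [613.9  93.7  91.1] zang 22.5 F [0.19 0.61 5.56] op 0.0002 q [ 0.16  0.42 -0.25  0.86 -0.01  2.9 ] tilt [ 0.016 -0.999  0.036]
(0.0401, -2.8)
t9.98 p [613.9  93.9  91.1] zang 22.5 F [0.1  1.42 4.89] op -0.0002 q [ 0.16  0.42 -0.25  0.86 -0.01  2.91] tilt [ 0.016 -0.999  0.036]
(0.0401, -2.5)
```

View pics/w15c.png

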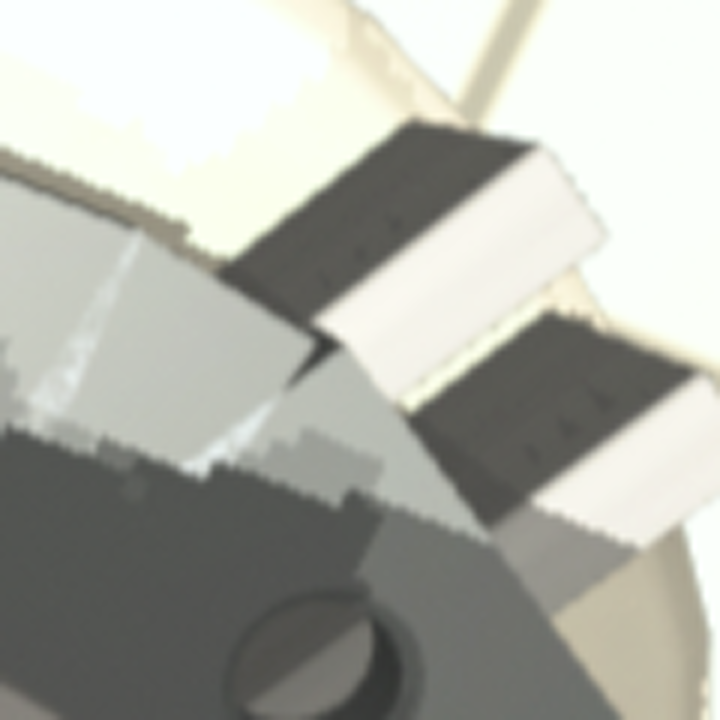

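Run:
```python
from h import *
f=load("w15"); crop(f,"w15d",310,190,70,60,10,1.5)
```

```text
(no output)
```

View pics/w15d.png

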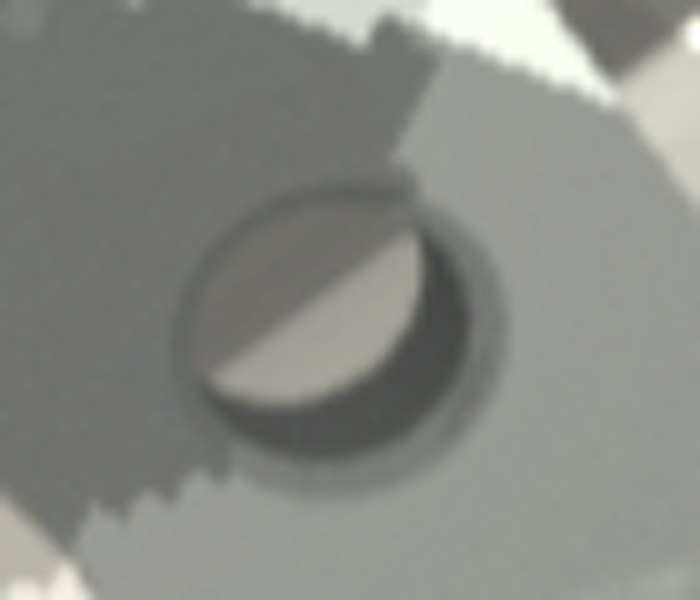

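Run:
```python
from h import *
f=load("w15")
h=wback(f,f,*cu(340,338,310,190,10),.08); print("hole",h,ang(h))
W=lambda q,u0,v0,s:wback(f,f,*cu(*q,u0,v0,s),.06)
A=[W((410,395),290,110,6),W((605,235),290,110,6)]; B=[W((490,525),290,110,6),W((695,375),290,110,6)]
L=[W((205,380),310,190,10),W((410,240),310,190,10)]
for n,s in(("A",A),("B",B),("L",L)):
    d=(s[1]-s[0])[:2]; th=np.degrees(np.arctan2(d[1],d[0])); u=d/np.linalg.norm(d); nn=np.array([-u[1],u[0]]); print(n,s[0].round(4),s[1].round(4),"dir %.1f"%th,"axis off",(nn@(s[0][:2]-AX)).round(4))
```

```text
hole [0.64317142 0.0573687  0.08      ] (0.0793, -28.9)
A [0.6679 0.0541 0.06  ] [0.6886 0.0441 0.06  ] dir -25.8 axis off 0.0035
B [0.6593 0.0408 0.06  ] [0.6801 0.0295 0.06  ] dir -28.5 axis off -0.0075
L [0.6328 0.055  0.06  ] [0.6455 0.0475 0.06  ] dir -30.5 axis off -0.0052
```

```bash
python3 -m crank '[{"x":0,"y":0,"z":0,"yaw":0},{"x":0,"y":0,"z":0,"yaw":0}]'
python3 - <<'E'
from h import *
st();wshot("w16");st()
f=load("w16"); crop(f,"w16d",310,190,70,60,10,1.5)
E
```

```text
t: 10.15
eef_pos: [0.6138, 0.0938, 0.0911]
tool_rot: [-1.348, 0.885, -0.941]
force: [0.7, -0.2, 4.4]
opening: -0.0
t10.15 p [613.8  93.8  91.1] zang 22.5 F [ 0.73 -0.18  4.43] op -0.0000 q [ 0.16  0.42 -0.25  0.86 -0.01  2.91] tilt [ 0.016 -0.999  0.036]
t10.20 p [613.8  93.8  91.1] zang 22.5 F [1.15 0.21 4.68] op -0.0003 q [ 0.16  0.42 -0.25  0.86 -0.01  2.91] tilt [ 0.016 -0.999  0.036]
```

View pics/w16d.png

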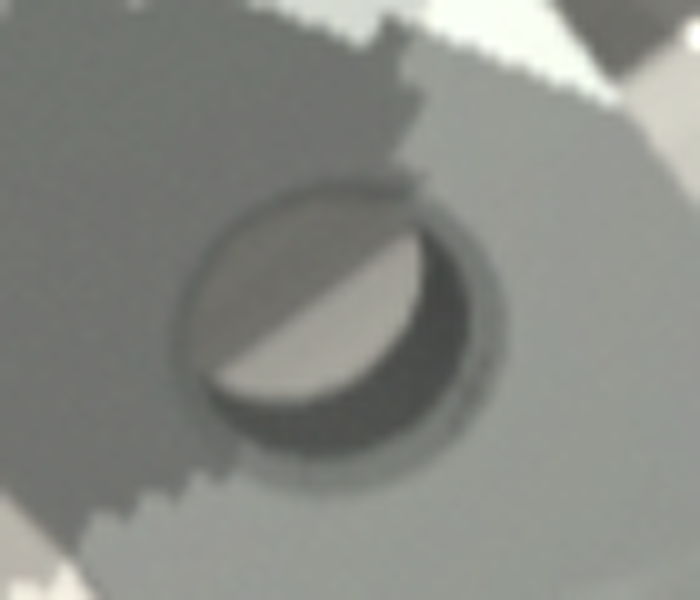

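```bash
python3 -m crank '[{"x":0,"y":0,"z":1.2,"yaw":0},{"x":0,"y":0,"z":3,"yaw":0},{"x":0,"y":0,"z":10,"yaw":0},{"x":-15,"y":-8,"z":15,"yaw":0},{"x":-20,"y":-10,"z":10,"yaw":0},{"x":0,"y":0,"z":0,"yaw":0},{"x":0,"y":0,"z":0,"yaw":0}]'
python3 - <<'E'
from h import *
st();f,_=wshot("w17");st()
E
```

```text
t: 10.78
eef_pos: [0.5737, 0.0748, 0.1298]
tool_rot: [-1.354, 0.892, -0.936]
force: [0.1, 0.5, -0.6]
opening: -0.0
t10.78 p [573.7  74.8 129.8] zang 22.5 F [ 0.15  0.48 -0.56] op -0.0000 q [ 0.13  0.32 -0.3   0.92 -0.01  2.88] tilt [ 0.014 -1.     0.027]
t10.83 p [573.7  74.8 129.8] zang 22.5 F [-0.93  0.3  -0.66] op 0.0000 q [ 0.13  0.32 -0.3   0.92 -0.01  2.88] tilt [ 0.014 -1.     0.027]
```

View pics/w17.png

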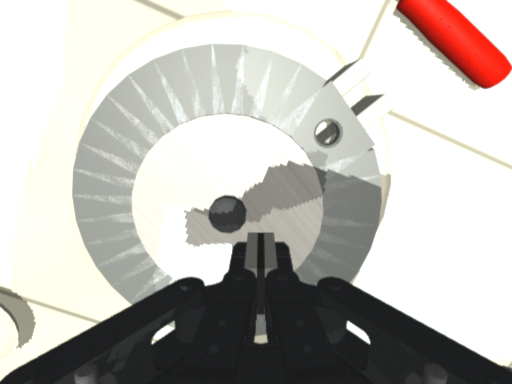

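Run:
```python
from h import *
f=load("w17"); crop(f,"w17d",290,50,110,100,7,.9)
```

```text
(no output)
```

View pics/w17d.png

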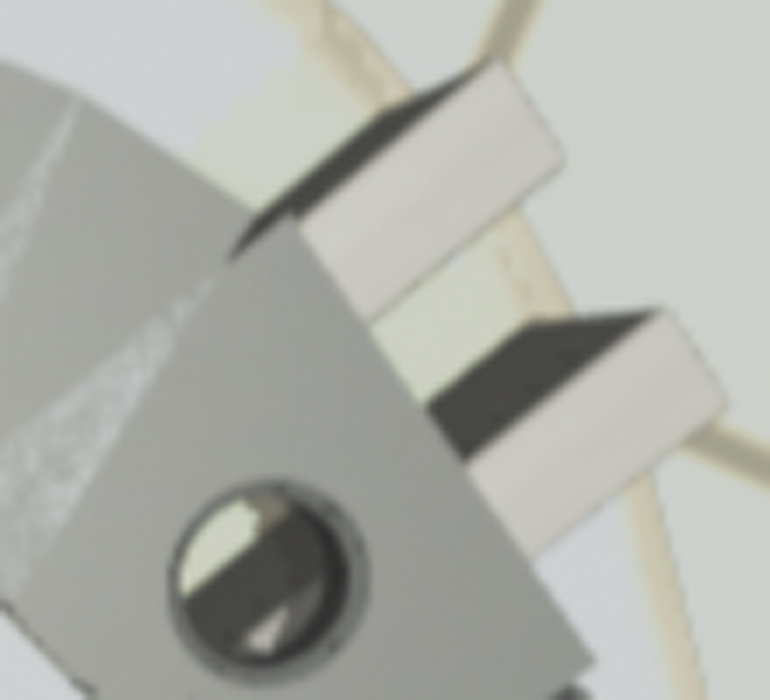

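```bash
cat >> h.py <<'E'
def lineoff(f,pts,u0,v0,s,hole,names="AB"):
    h=wback(f,f,*cu(*hole,u0,v0,s),.08)[:2]; out=[]
    W=[wback(f,f,*cu(*q,u0,v0,s),.06)[:2] for q in pts]
    # joint fit: common direction
    k=len(W)//2; best=None
    A,B=np.array(W[:k]),np.array(W[k:])
    D=np.vstack([A-A.mean(0),B-B.mean(0)]); _,_,V=np.linalg.svd(D); u=V[0]*np.sign(V[0][0]); n=np.array([-u[1],u[0]])
    a,b=n@A.mean(0),n@B.mean(0)
    print("hole",h.round(4),"dir %.2f"%np.degrees(np.arctan2(u[1],u[0])),"width",round(a-b,4),"hole-centreline",round(n@h-(a+b)/2,4),"axis-centreline",round(n@AX-(a+b)/2,4))
E
python3 - <<'E'
from h import *
f=load("w17")
lineoff(f,[(372,320),(468,240),(565,158),(240,640),(465,462),(662,308)],290,50,7,(268,582))
lineoff(f,[(372,320),(468,240),(565,158),(350,548),(465,462),(662,308)],290,50,7,(266,580))
E
```

```text
hole [0.6429 0.0573] dir -28.24 width 0.0165 hole-centreline -0.0011 axis-centreline -0.0
hole [0.643  0.0576] dir -28.58 width 0.0165 hole-centreline -0.0011 axis-centreline -0.0008
```

```bash
python3 -m crank '[{"x":-11,"y":-34,"z":12,"yaw":0},{"x":-11,"y":-36,"z":12,"yaw":0},{"x":-11,"y":-36,"z":10,"yaw":0},{"x":-11,"y":-36,"z":10,"yaw":0},{"x":-11,"y":-36,"z":8,"yaw":0},{"x":-11,"y":-36,"z":8,"yaw":0},{"x":-11,"y":-36,"z":0,"yaw":0},{"x":-11,"y":-36,"z":0,"yaw":0},{"x":-11,"y":-34,"z":0,"yaw":0},{"x":-10,"y":-30,"z":0,"yaw":0}]' 0.55 30; python3 -m crank '[{"x":0,"y":0,"z":0,"yaw":0},{"x":0,"y":0,"z":0,"yaw":0}]'
python3 - <<'E'
from h import *
st();f,_=wshot("w18");st()
E
```

```text
t: 11.67
eef_pos: [0.4653, -0.2821, 0.1913]
tool_rot: [-1.357, 0.878, -0.924]
force: [0.2, -0.3, -0.5]
opening: 0.0472
t: 11.83
eef_pos: [0.4639, -0.2883, 0.1908]
tool_rot: [-1.357, 0.884, -0.93]
force: [-0.4, -0.4, -1.1]
opening: 0.0469
t11.83 p [ 463.9 -288.3  190.8] zang 22.9 F [-0.44 -0.41 -1.07] op 0.0469 q [-0.56  0.21 -0.29  1.04  0.01  2.18] tilt [ 0.015 -0.999  0.028]
t11.88 p [ 464.  -288.1  190.8] zang 23.0 F [ 0.95 -0.59 -0.9 ] op 0.0473 q [-0.56  0.21 -0.29  1.04  0.01  2.18] tilt [ 0.016 -0.999  0.028]
```

View pics/w18.png

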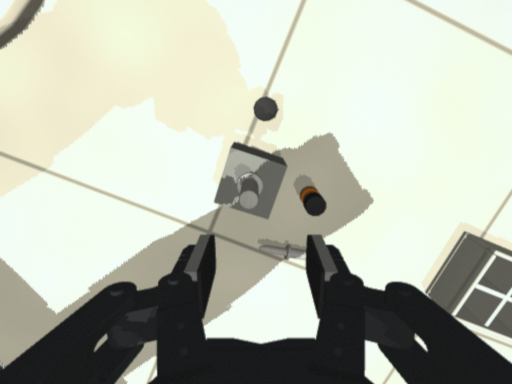

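Run:
```python
from h import *
f=load("w18"); crop(f,"w18d",205,135,120,130,6,1.2)
```

```text
(no output)
```

View pics/w18d.png

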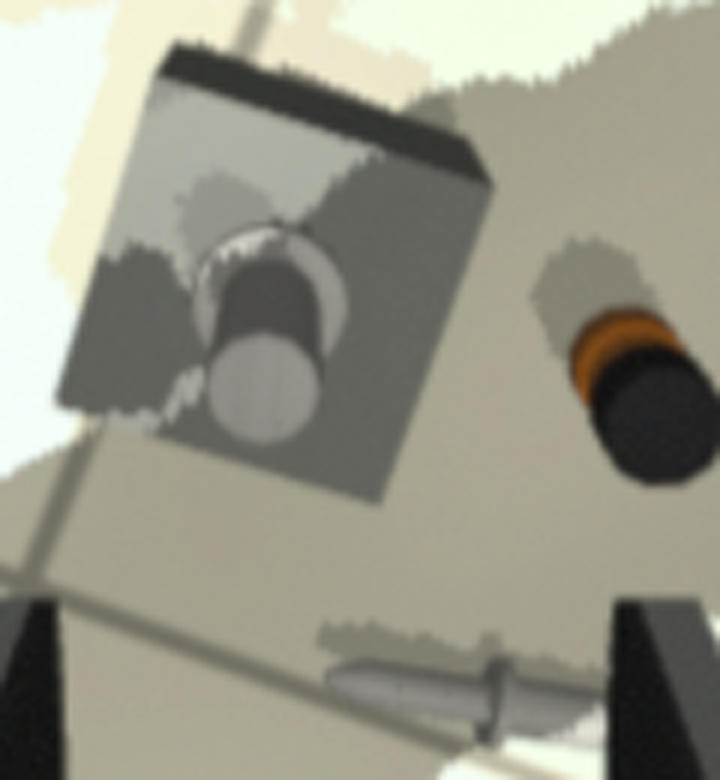

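Run:
```python
from h import *
f=load("w18")
print("top",wback(f,f,*cu(264,388,205,135,6),.099),"collar",wback(f,f,*cu(271,307,205,135,6),.054))
M=Rr.from_rotvec(f['tool_rot']).as_matrix(); print("dia",112/6/300.8*(f['eef_pos'][2]+.1353-.099)); print("grasp axis",M[:,1].round(3))
for s in [(155,75),(490,190),(380,505),(58,405)]: print(wback(f,f,*cu(*s,205,135,6),.05).round(4))
```

```text
top [ 0.46256093 -0.28060894  0.099     ] collar [ 0.46197065 -0.28092118  0.054     ]
dia 0.014094521186052983
grasp axis [ 0.032 -0.003 -0.999]
[ 0.4882 -0.2508  0.05  ]
[ 0.4917 -0.3057  0.05  ]
[ 0.4368 -0.3106  0.05  ]
[ 0.4326 -0.2558  0.05  ]
```

```bash
python3 -m crank '[{"x":-1,"y":4,"z":-10,"yaw":0},{"x":-1,"y":3.5,"z":-20,"yaw":0},{"x":0,"y":0,"z":-20,"yaw":0},{"x":0,"y":0,"z":-15,"yaw":0},{"x":0,"y":0,"z":-8,"yaw":0},{"x":0,"y":0,"z":0,"yaw":0},{"x":0,"y":0,"z":0,"yaw":0}]'
python3 - <<'E'
from h import *
st();f,_=wshot("w19");o=st()
print([wproj(f,o,[.4622,-.2807,z]).round(1).tolist() for z in(.099,.054)])
E
```

```text
t: 12.47
eef_pos: [0.4647, -0.2704, 0.1116]
tool_rot: [-1.359, 0.877, -0.918]
force: [-0.5, -0.1, 1.1]
opening: 0.0469
t12.47 p [ 464.7 -270.4  111.6] zang 23.7 F [-0.48 -0.07  1.06] op 0.0469 q [-0.54  0.26 -0.42  0.86  0.02  2.19] tilt [ 0.012 -1.     0.028]
t12.52 p [ 464.7 -270.4  111.8] zang 23.7 F [1.   0.27 0.62] op 0.0467 q [-0.54  0.26 -0.42  0.86  0.02  2.19] tilt [ 0.012 -1.     0.029]
[[274.6, 255.7], [270.9, 224.9]]
```

View pics/w19.png

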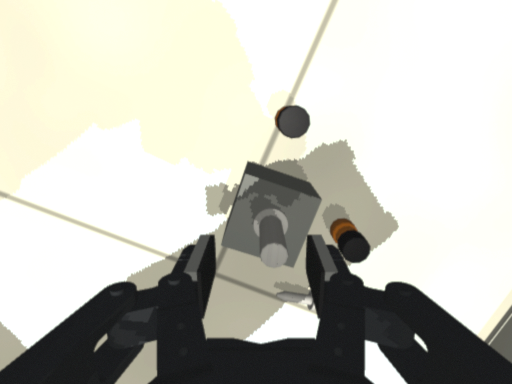

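```bash
python3 -m crank '[{"x":-2,"y":-8,"z":0,"yaw":0},{"x":-0.5,"y":-2.3,"z":0,"yaw":0},{"x":0,"y":0,"z":0,"yaw":0}]';  python3 -m crank '[{"x":0,"y":0,"z":-6,"yaw":0},{"x":0,"y":0,"z":-6,"yaw":0},{"x":0,"y":0,"z":-5,"yaw":0},{"x":0,"y":0,"z":0,"yaw":0}]'
python3 - <<'E'
from h import *
f,o=wshot("w20");o=st()
print([wproj(f,o,[.4622,-.2807,z]).round(1).tolist() for z in(.099,.054)])
E
```

```text
t: 12.77
eef_pos: [0.4638, -0.2816, 0.1139]
tool_rot: [-1.36, 0.872, -0.92]
force: [0.3, 0.2, 0.0]
opening: 0.0472
t: 13.1
eef_pos: [0.4649, -0.2836, 0.0972]
tool_rot: [-1.359, 0.87, -0.925]
force: [0.4, -0.3, 0.2]
opening: 0.047
t13.15 p [ 465.  -283.6   97.6] zang 23.7 F [ 0.45 -0.4  -0.78] op 0.0469 q [-0.56  0.28 -0.43  0.82  0.02  2.17] tilt [ 0.018 -0.999  0.033]
[[252.0, 260.3], [252.6, 226.3]]
```

View pics/w20.png

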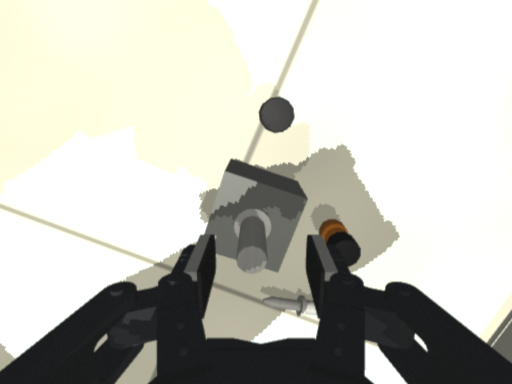

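```bash
python3 -m crank '[{"x":-1.5,"y":1.5,"z":0,"yaw":0},{"x":-1.5,"y":1.5,"z":-2,"yaw":0},{"x":-0.5,"y":0.3,"z":-5,"yaw":0},{"x":-0.3,"y":0.3,"z":-6,"yaw":0},{"x":-0.3,"y":0.3,"z":-6,"yaw":0},{"x":-0.3,"y":0.3,"z":-4,"yaw":0},{"x":0,"y":0,"z":0,"yaw":0}]'
python3 - <<'E'
from h import *
f,o=wshot("w21");o=st()
E
```

```text
t: 13.73
eef_pos: [0.4598, -0.2785, 0.072]
tool_rot: [-1.359, 0.87, -0.924]
force: [-1.3, 0.5, -0.1]
opening: 0.047
t13.78 p [ 459.8 -278.5   72.2] zang 23.7 F [ 0.65 -0.12  0.22] op 0.0469 q [-0.55  0.3  -0.47  0.76  0.02  2.17] tilt [ 0.018 -0.999  0.033]
```

View pics/w21.png

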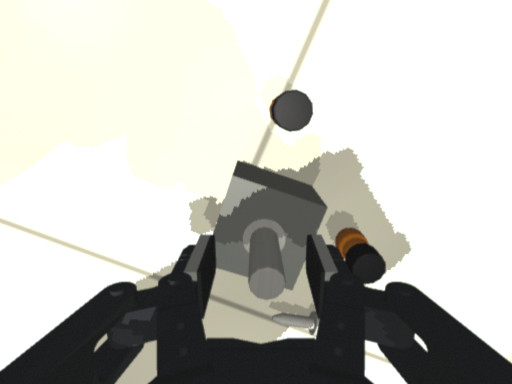

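```bash
python3 -m crank '[{"x":1.4,"y":-1.2,"z":-1,"yaw":0},{"x":0.8,"y":-0.8,"z":0,"yaw":0},{"x":0,"y":0,"z":0,"yaw":0}]'; python3 -c "from h import *;st()"
```

```text
t: 14.03
eef_pos: [0.4625, -0.2808, 0.0712]
tool_rot: [-1.359, 0.87, -0.924]
force: [0.1, 0.8, -0.7]
opening: 0.047
t14.03 p [ 462.5 -280.8   71.2] zang 23.7 F [ 0.12  0.82 -0.68] op 0.0470 q [-0.56  0.31 -0.47  0.76  0.02  2.17] tilt [ 0.018 -0.999  0.033]
```

```bash
python3 -m crank '[{"x":0,"y":0,"z":0,"yaw":0},{"x":0,"y":0,"z":0,"yaw":0},{"x":0,"y":0,"z":0,"yaw":0},{"x":0,"y":0,"z":0,"yaw":0},{"x":0,"y":0,"z":0,"yaw":0},{"x":0,"y":0,"z":0,"yaw":0}]' 0 40; python3 -c "from h import *;st()
f,o=wshot('w22');st()"
```

```text
t: 14.53
eef_pos: [0.4629, -0.2811, 0.0719]
tool_rot: [-1.358, 0.869, -0.925]
force: [0.2, 0.3, -0.7]
opening: 0.015
t14.53 p [ 462.9 -281.1   71.9] zang 23.7 F [ 0.17  0.26 -0.68] op 0.0150 q [-0.56  0.31 -0.47  0.76  0.02  2.17] tilt [ 0.018 -0.999  0.033]
t14.58 p [ 462.9 -281.1   71.9] zang 23.7 F [-0.1   0.01 -0.65] op 0.0151 q [-0.56  0.31 -0.47  0.76  0.02  2.17] tilt [ 0.018 -0.999  0.033]
```

View pics/w22.png

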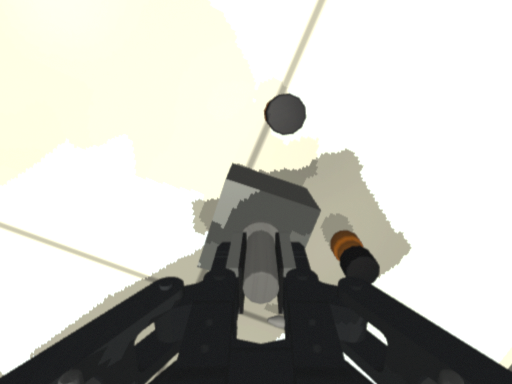

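```bash
python3 -m crank '[{"x":0,"y":0,"z":4,"yaw":0},{"x":0,"y":0,"z":5,"yaw":0},{"x":0,"y":0,"z":6,"yaw":0}]' 0 60; python3 -m crank '[{"x":0,"y":0,"z":7,"yaw":0},{"x":0,"y":0,"z":7,"yaw":0},{"x":0,"y":0,"z":7,"yaw":0},{"x":0,"y":0,"z":7,"yaw":0}]';python3 -m crank '[{"x":0,"y":0,"z":12,"yaw":0},{"x":0,"y":0,"z":15,"yaw":0},{"x":0,"y":0,"z":20,"yaw":0},{"x":0,"y":0,"z":20,"yaw":0}]'
```

```text
t: 14.83
eef_pos: [0.4617, -0.2804, 0.0865]
tool_rot: [-1.359, 0.872, -0.923]
force: [-0.1, -0.3, -1.1]
opening: 0.0148
t: 15.17
eef_pos: [0.4619, -0.2805, 0.118]
tool_rot: [-1.359, 0.871, -0.923]
force: [0.4, 0.5, -0.5]
opening: 0.015
t: 15.5
eef_pos: [0.46, -0.2794, 0.1875]
tool_rot: [-1.359, 0.875, -0.92]
force: [0.6, -0.1, -0.2]
opening: 0.0148
```

```bash
python3 -m crank '[{"x":10,"y":18,"z":4,"yaw":0},{"x":18,"y":33,"z":4,"yaw":0},{"x":18,"y":33,"z":0,"yaw":0},{"x":18,"y":33,"z":0,"yaw":0},{"x":18,"y":33,"z":0,"yaw":0},{"x":18,"y":33,"z":0,"yaw":0},{"x":18,"y":33,"z":0,"yaw":0},{"x":18,"y":33,"z":0,"yaw":0},{"x":18,"y":33,"z":0,"yaw":0},{"x":8,"y":15,"z":0,"yaw":0}]'; python3 -m crank '[{"x":0,"y":0,"z":0,"yaw":0},{"x":0,"y":0,"z":0,"yaw":0}]'; python3 -c "
from h import *
st()
f,o=wshot('w23');st()
print([wproj(f,o,p).round(1).tolist() for p in([.643,.0575,.08],o['eef_pos'],o['eef_pos']+np.array([0,0,-.0659]))])"
```

```text
t: 16.33
eef_pos: [0.63, 0.0254, 0.2119]
tool_rot: [-1.352, 0.867, -0.944]
force: [0.7, -0.0, -1.9]
opening: 0.0145
t: 16.5
eef_pos: [0.6318, 0.0301, 0.2127]
tool_rot: [-1.352, 0.861, -0.94]
force: [-0.2, -0.1, -0.1]
opening: 0.0146
t16.50 p [631.8  30.1 212.7] zang 23.4 F [-0.15 -0.1  -0.05] op 0.0146 q [ 0.05  0.34 -0.07  1.11 -0.01  2.79] tilt [ 0.028 -0.999  0.045]
t16.55 p [631.7  29.8 212.7] zang 23.4 F [ 0.06  1.31 -0.25] op 0.0146 q [ 0.05  0.34 -0.07  1.11 -0.01  2.79] tilt [ 0.027 -0.999  0.045]
[[233.2, 168.0], [259.5, 256.5], [257.2, 213.8]]
```

View pics/w23.png

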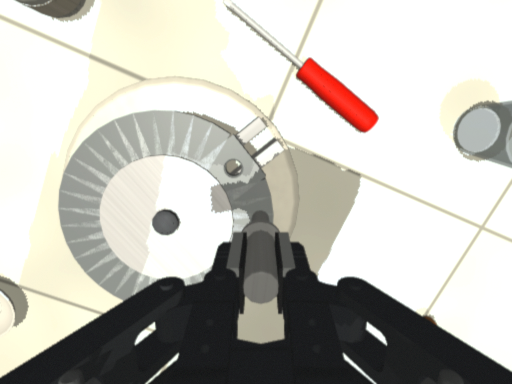

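```bash
cat >> h.py <<'E'
def grasp():
    g=load("w22"); M=Rr.from_rotvec(g['tool_rot']).as_matrix(); e=g['eef_pos']
    v=lambda z:M.T@(np.array([.4622,-.2807,z])-e)
    vt,vc=v(.006),v(.05); 
    vt[0]-=vc[0];vc[0]=0   # jaws centre the pin at collar
    return vt,vc
def pinpts(o):
    M=Rr.from_rotvec(o['tool_rot']).as_matrix(); vt,vc=grasp(); return o['eef_pos']+M@vt, o['eef_pos']+M@vc
E
python3 - <<'E'
from h import *
f=load("w23"); t,c=pinpts(f); print(t,c,grasp()); print(wproj(f,f,t),wproj(f,f,c)); crop(f,"w23d",220,140,80,120,6,1.6)
E
```

```text
[0.63239634 0.02931467 0.14683501] [0.6317782  0.02948705 0.19083033] (array([-0.00081311,  0.06578737, -0.00271298]), array([ 0.        ,  0.02181948, -0.00124221]))
[258.62215303 213.45665871] [259.59059575 239.23732151]
```

View pics/w23d.png

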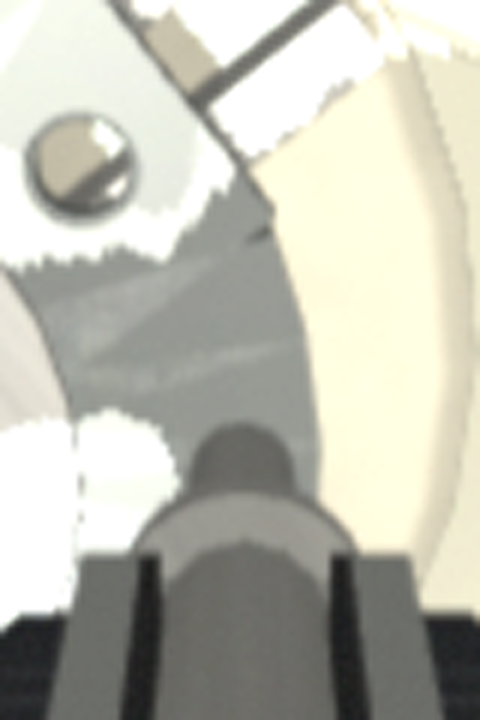

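```bash
python3 -m crank '[{"x":3,"y":9,"z":-4,"yaw":0},{"x":4,"y":11,"z":-8,"yaw":0},{"x":3,"y":8,"z":-8,"yaw":0},{"x":0,"y":1,"z":-6,"yaw":0},{"x":0,"y":0,"z":0,"yaw":0},{"x":0,"y":0,"z":0,"yaw":0}]'; python3 -c "
from h import *
f,o=wshot('w24');st()
t,c=pinpts(o);print(t,c,wproj(f,o,t),wproj(f,o,[.643,.0575,.08])); crop(f,'w24d',200,120,110,120,6,1.4)"
```

```text
t: 17.05
eef_pos: [0.6404, 0.057, 0.184]
tool_rot: [-1.351, 0.867, -0.944]
force: [0.2, -0.3, -0.6]
opening: 0.0146
t17.10 p [640.2  56.8 183.8] zang 23.0 F [-1.22 -0.35 -1.63] op 0.0149 q [ 0.1   0.38 -0.09  1.06 -0.01  2.84] tilt [ 0.028 -0.999  0.043]
[0.64092674 0.05609584 0.11811209] [0.64037626 0.05630209 0.16210816] [258.63036379 213.45851721] [257.05013928 195.74579669]
```

View pics/w24d.png

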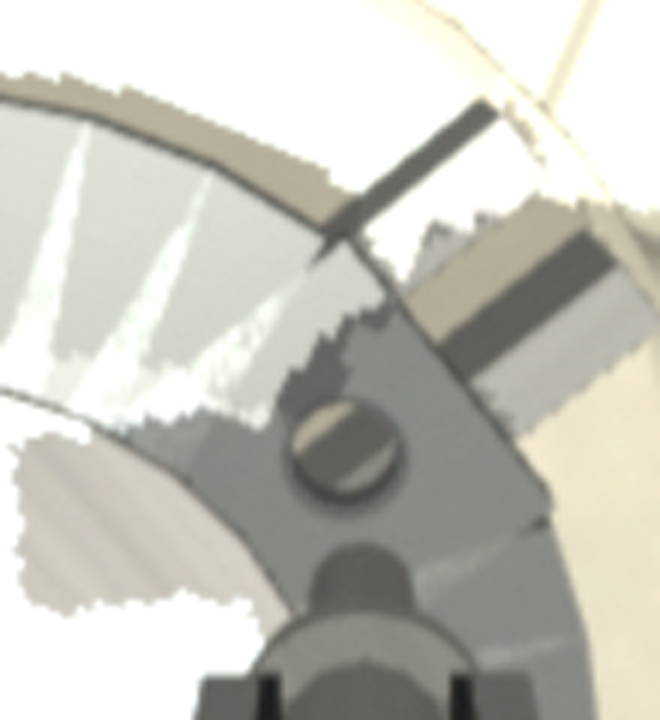

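```bash
cat >> h.py <<'E'
def pinoutline(f,o):
    M=Rr.from_rotvec(o['tool_rot']).as_matrix(); t,c=pinpts(o); ax=(c-t)/np.linalg.norm(c-t)
    e1=np.cross(ax,[1,0,0]);e1/=np.linalg.norm(e1);e2=np.cross(ax,e1); res={}
    for nm,h,rad in(("tip",0,.002),("shoulder",.010,.006),("collar_u",.044,.012),("collar_t",.048,.012)):
        P=np.array([wproj(f,o,t+ax*h+rad*(np.cos(a)*e1+np.sin(a)*e2)) for a in np.linspace(0,2*np.pi,60)]); res[nm]=(P.min(0).round(1).tolist(),P.max(0).round(1).tolist())
    return res
E
python3 -c "
from h import *
f=load('w24');r_=pinoutline(f,f)
for k,v in r_.items(): print(k,v,'crop',[((np.array(q)-[200,120]+.5)*6-.5).round().tolist() for q in v])"
```

```text
tip ([255.8, 210.8], [261.4, 216.1]) crop [[337.0, 547.0], [371.0, 579.0]]
shoulder ([250.1, 210.1], [267.6, 226.6]) crop [[303.0, 543.0], [408.0, 642.0]]
collar_u ([238.7, 219.7], [280.4, 258.1]) crop [[235.0, 601.0], [485.0, 831.0]]
collar_t ([238.4, 222.2], [281.0, 261.4]) crop [[233.0, 616.0], [488.0, 851.0]]
```

```bash
python3 -c "
from h import *
f=load('w24'); h=wback(f,f,257.3,194.8,.08); print(h)
lineoff(f,[(404,300),(330+0,360),(470,380),(585,290)],200,120,6,(346,451)) if 0 else None
t,c=pinpts(f); tgt=h[:2]-.0006*np.array([.39,-.92]); print('move',(tgt-t[:2])*1000, 'collar',(tgt-c[:2])*1000)"
```

```text
[0.64383734 0.05762492 0.08      ]
move [2.67659777 2.08107854] collar [3.22708157 1.87482638]
```

```bash
python3 -m crank '[{"x":1.8,"y":1.2,"z":-5,"yaw":0},{"x":1,"y":0.7,"z":-6,"yaw":0},{"x":0,"y":0,"z":-6,"yaw":0},{"x":0,"y":0,"z":-3,"yaw":0},{"x":0,"y":0,"z":0,"yaw":0},{"x":0,"y":0,"z":0,"yaw":0}]'; python3 -c "
from h import *
f,o=wshot('w25');st()
t,c=pinpts(o);print(t,c,wproj(f,o,[.6438,.0576,.08])); crop(f,'w25d',200,120,110,120,6,1.4)
print({k:[((np.array(q)-[200,120]+.5)*6-.5).round().tolist() for q in v] for k,v in pinoutline(f,o).items()})"
```

```text
t: 17.6
eef_pos: [0.6432, 0.0575, 0.1618]
tool_rot: [-1.351, 0.869, -0.946]
force: [-0.5, -0.4, -0.8]
opening: 0.0142
t17.65 p [643.2  57.5 161.9] zang 22.9 F [-1.03 -0.62 -1.87] op 0.0143 q [ 0.1   0.4  -0.11  1.02 -0.01  2.84] tilt [ 0.028 -0.999  0.043]
[0.64363693 0.05660533 0.09599699] [0.64310474 0.05683556 0.13999317] [257.05647943 205.95911614]
{'tip': [[337.0, 547.0], [371.0, 579.0]], 'shoulder': [[303.0, 543.0], [408.0, 642.0]], 'collar_u': [[235.0, 601.0], [485.0, 831.0]], 'collar_t': [[233.0, 616.0], [488.0, 851.0]]}
```

View pics/w25d.png

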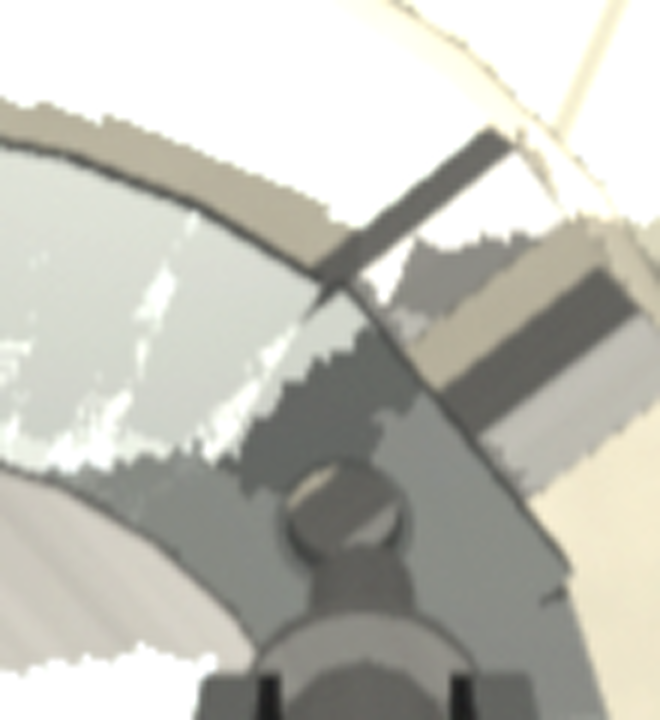

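```bash
python3 -m crank '[{"x":0.1,"y":1.5,"z":0,"yaw":0},{"x":0,"y":0,"z":-4,"yaw":0},{"x":0,"y":0,"z":-4,"yaw":0},{"x":0,"y":0,"z":0,"yaw":0},{"x":0,"y":0,"z":0,"yaw":0}]'; python3 -c "
from h import *
f,o=wshot('w26');st()
t,c=pinpts(o);print(t,c,((wproj(f,o,[.6438,.0576,.08])-[200,120]+.5)*6-.5)); crop(f,'w26d',200,120,110,120,6,1.4)
g=grab_frame('scene'); save(g,'s26'); crop(g,'s26',250,150,90,80,8,1.3)"
```

```text
t: 18.07
eef_pos: [0.6438, 0.0593, 0.154]
tool_rot: [-1.35, 0.868, -0.947]
force: [-0.4, -0.7, -1.5]
opening: 0.0144
t18.12 p [643.7  59.3 153.9] zang 22.9 F [-0.38 -0.03 -1.68] op 0.0146 q [ 0.1   0.4  -0.12  1.   -0.01  2.84] tilt [ 0.028 -0.999  0.044]
[0.64441168 0.05835537 0.08818622] [0.64380915 0.05857855 0.13218152] [356.5063674  548.18179431]
```

View pics/w26d.png

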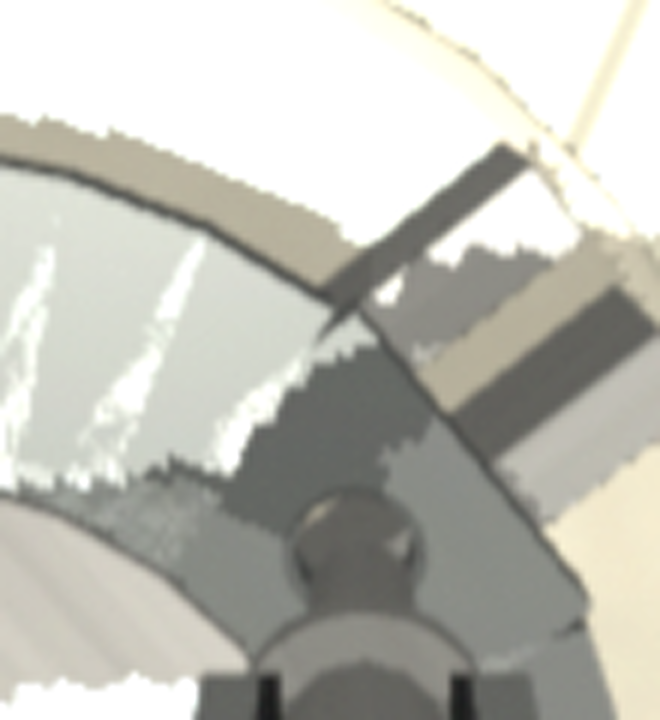

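View pics/s26.png

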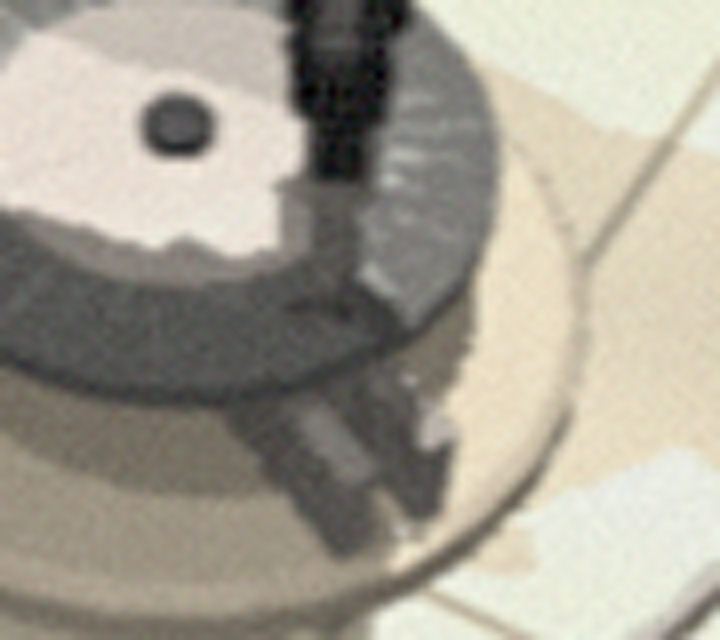

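```bash
python3 -m crank '[{"x":-0.7,"y":0,"z":-2,"yaw":0},{"x":0,"y":0,"z":-3,"yaw":0},{"x":0,"y":0,"z":-3,"yaw":0},{"x":0,"y":0,"z":-2,"yaw":0},{"x":0,"y":0,"z":0,"yaw":0}]'; python3 -c "
from h import *
f,o=wshot('w27');st()
t,c=pinpts(o);print(t,c,((wproj(f,o,[.6438,.0576,.08])-[200,120]+.5)*6-.5)); crop(f,'w27d',200,120,110,120,6,1.6)
g=grab_frame('scene'); save(g,'s27'); crop(g,'s27',265,165,60,50,12,1.6);st()"
```

```text
t: 18.58
eef_pos: [0.6432, 0.0592, 0.1434]
tool_rot: [-1.35, 0.867, -0.947]
force: [0.3, 0.4, -1.1]
opening: 0.0145
t18.63 p [643.2  59.2 143.5] zang 22.9 F [ 0.17  0.2  -0.51] op 0.0148 q [ 0.1   0.41 -0.14  0.97 -0.01  2.84] tilt [ 0.029 -0.999  0.045]
[0.6438152  0.05829751 0.07755588] [0.64319034 0.05851977 0.12155089] [360.15633725 572.25813449]
t18.68 p [643.4  59.2 143.8] zang 22.9 F [-1.06 -0.32 -1.  ] op 0.0147 q [ 0.1   0.41 -0.14  0.97 -0.01  2.84] tilt [ 0.029 -0.999  0.045]
```

View pics/w27d.png

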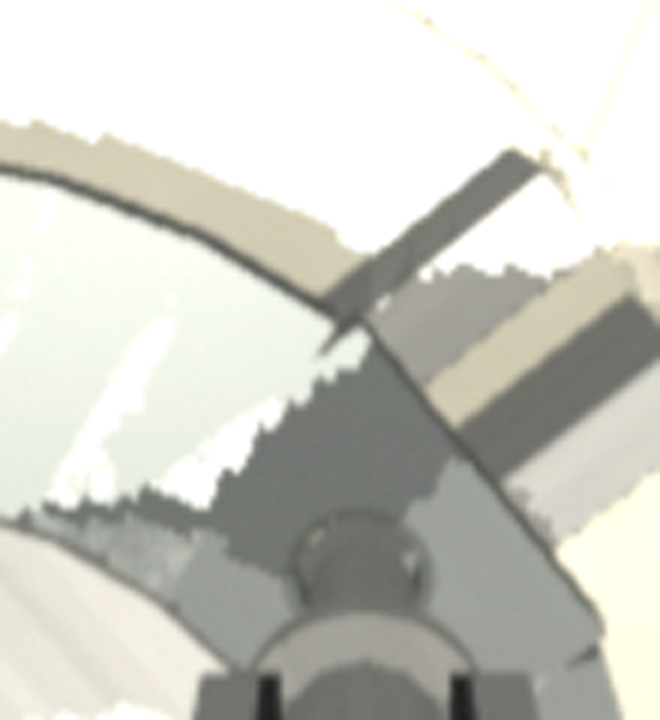

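View pics/s27.png

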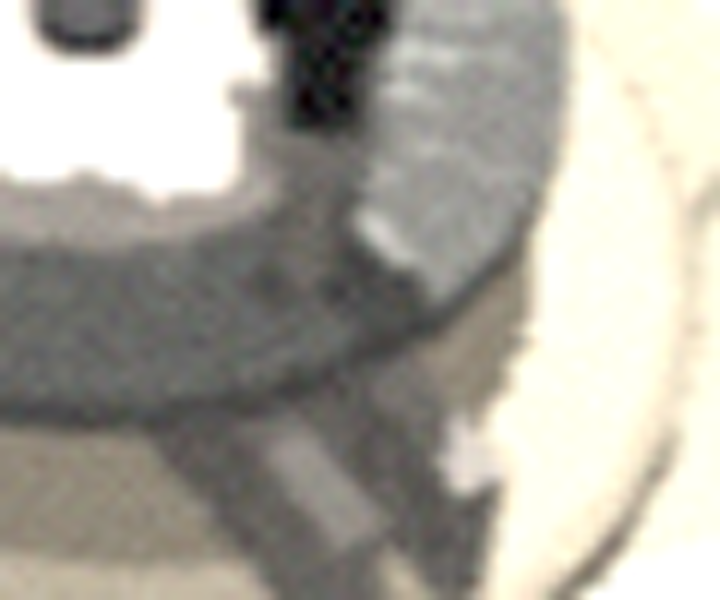

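```bash
python3 -m crank '[{"x":0,"y":0,"z":-3,"yaw":0},{"x":0,"y":0,"z":-3,"yaw":0},{"x":0,"y":0,"z":-3,"yaw":0}]';python3 -m crank '[{"x":0,"y":0,"z":-3,"yaw":0},{"x":0,"y":0,"z":-3,"yaw":0}]'; python3 -c "
from h import *
o=st();print(pinpts(o))"
```

```text
t: 18.93
eef_pos: [0.644, 0.0593, 0.1352]
tool_rot: [-1.349, 0.866, -0.948]
force: [-1.6, 1.3, -0.3]
opening: 0.0145
t: 19.1
eef_pos: [0.6438, 0.0595, 0.1285]
tool_rot: [-1.349, 0.866, -0.947]
force: [0.3, 0.2, -1.4]
opening: 0.0145
t19.10 p [643.8  59.5 128.5] zang 22.9 F [ 0.31  0.16 -1.45] op 0.0145 q [ 0.1   0.42 -0.16  0.94 -0.01  2.84] tilt [ 0.029 -0.999  0.046]
(array([0.64456377, 0.05864913, 0.06261691]), array([0.64386708, 0.05884136, 0.10661097]))
```

```bash
python3 -m crank '[{"x":-0.3,"y":-0.2,"z":-2,"yaw":0},{"x":-0.2,"y":-0.2,"z":-2,"yaw":0}]';python3 -m crank '[{"x":-0.1,"y":0,"z":-3,"yaw":0},{"x":0,"y":0,"z":-3,"yaw":0}]'; python3 -m crank '[{"x":0,"y":0,"z":-3,"yaw":0},{"x":0,"y":0,"z":-3,"yaw":0}]'
```

```text
t: 19.27
eef_pos: [0.6431, 0.0591, 0.1235]
tool_rot: [-1.349, 0.867, -0.947]
force: [0.1, 0.1, -0.8]
opening: 0.0139
t: 19.43
eef_pos: [0.6431, 0.0589, 0.117]
tool_rot: [-1.349, 0.866, -0.947]
force: [0.5, -0.7, -1.0]
opening: 0.0144
t: 19.6
eef_pos: [0.6432, 0.0589, 0.1103]
tool_rot: [-1.349, 0.866, -0.948]
force: [-0.4, -0.6, -0.7]
opening: 0.0146
```

Going in freely; now the last 8 mm.

```bash
python3 -m crank '[{"x":0,"y":0,"z":-2,"yaw":0},{"x":0,"y":0,"z":-2,"yaw":0}]';python3 -m crank '[{"x":0,"y":0,"z":-1.2,"yaw":0},{"x":0,"y":0,"z":-0.8,"yaw":0}]'; python3 -m crank '[{"x":0,"y":0,"z":-0.6,"yaw":0}]';python3 -m crank '[{"x":0,"y":0,"z":-0.5,"yaw":0}]'
```

```text
t: 19.77
eef_pos: [0.643, 0.0588, 0.1055]
tool_rot: [-1.349, 0.867, -0.947]
force: [-0.7, -0.0, -1.2]
opening: 0.0144
t: 19.93
eef_pos: [0.6428, 0.0588, 0.1028]
tool_rot: [-1.35, 0.867, -0.947]
force: [-0.5, 0.2, -1.8]
opening: 0.0149
t: 20.02
eef_pos: [0.6428, 0.0588, 0.1021]
tool_rot: [-1.35, 0.867, -0.947]
force: [-0.0, 0.2, -1.7]
opening: 0.0146
t: 20.1
eef_pos: [0.6429, 0.0588, 0.1018]
tool_rot: [-1.349, 0.867, -0.947]
force: [-1.0, 0.5, 3.2]
opening: 0.0145
```

```bash
python3 -m crank '[{"x":0,"y":0,"z":0,"yaw":0},{"x":0,"y":0,"z":0,"yaw":0},{"x":0,"y":0,"z":0,"yaw":0},{"x":0,"y":0,"z":0,"yaw":0},{"x":0,"y":0,"z":0,"yaw":0}]' 0.5 20; python3 -c "
from h import *
f,o=wshot('w28');st()
g=grab_frame('scene'); save(g,'s28'); crop(g,'s28',240,130,90,80,8,1.4)"
```

```text
t: 20.52
eef_pos: [0.644, 0.0589, 0.103]
tool_rot: [-1.348, 0.865, -0.949]
force: [-0.1, -0.5, 0.5]
opening: 0.0429
t20.57 p [644.   58.9 103. ] zang 22.9 F [-0.34  0.02  0.97] op 0.0428 q [ 0.1   0.44 -0.19  0.89 -0.01  2.84] tilt [ 0.03  -0.998  0.048]
```

View pics/w28.png

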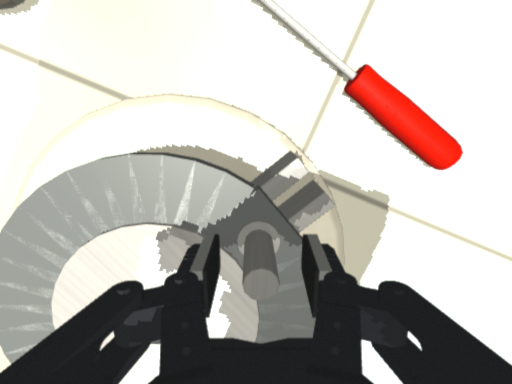

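View pics/s28.png

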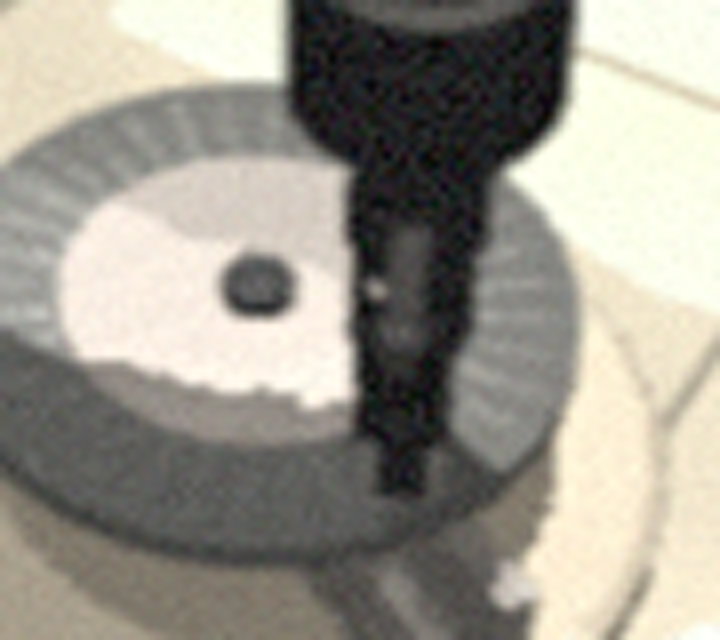

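```bash
python3 -m crank '[{"x":0,"y":0,"z":6,"yaw":0},{"x":0,"y":0,"z":12,"yaw":0},{"x":0,"y":0,"z":20,"yaw":0},{"x":0,"y":0,"z":25,"yaw":0},{"x":0,"y":0,"z":25,"yaw":0},{"x":-10,"y":0,"z":20,"yaw":0},{"x":-20,"y":0,"z":0,"yaw":0},{"x":-20,"y":0,"z":0,"yaw":0},{"x":0,"y":0,"z":0,"yaw":0},{"x":0,"y":0,"z":0,"yaw":0}]'; python3 -c "
from h import *
f,o=wshot('w29');st()
g=grab_frame('scene'); save(g,'s29'); crop(g,'s29',240,130,90,80,8,1.3); crop(g,'s29f',0,0,512,384,1,1.2)
print([wproj(f,o,[.6436,.0578,z]).round(1).tolist() for z in(.084,.129)],[((proj(g,[.6436,.0578,z])-[240,130]+.5)*8).round().tolist() for z in(.084,.129)])"
```

```text
t: 21.45
eef_pos: [0.5931, 0.0589, 0.2255]
tool_rot: [-1.344, 0.861, -0.952]
force: [0.3, 0.4, 0.6]
opening: 0.043
t21.50 p [593.2  58.9 225.5] zang 22.9 F [ 0.28 -0.3   0.8 ] op 0.0425 q [ 0.11  0.26 -0.15  1.1  -0.01  2.85] tilt [ 0.031 -0.998  0.054]
[[277.3, 140.7], [282.3, 145.5]] [[404.0, 464.0], [416.0, 358.0]]
```

View pics/w29.png

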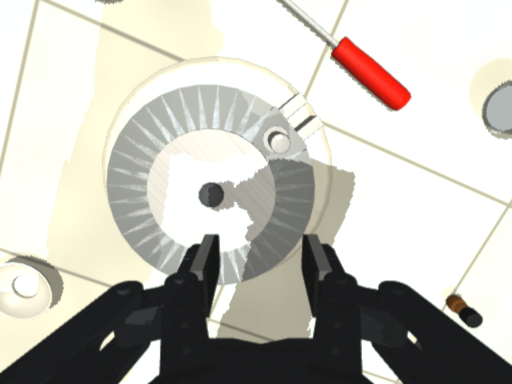

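View pics/s29.png

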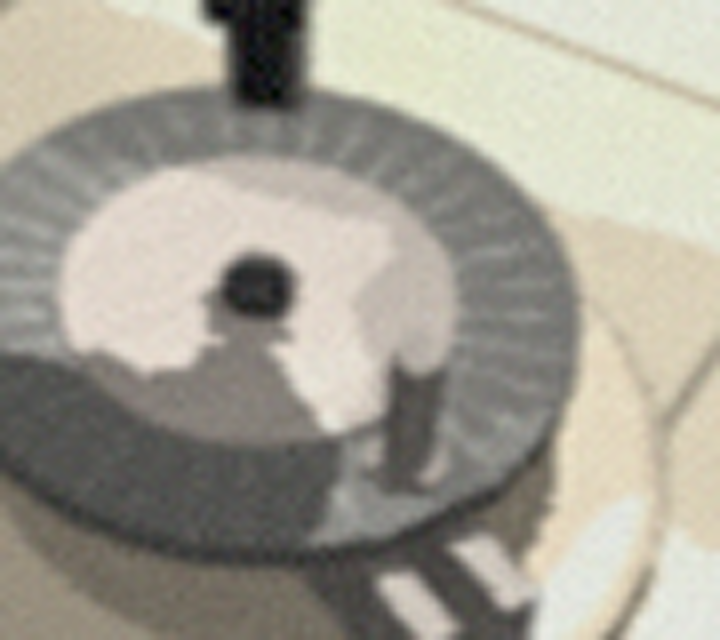

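View pics/s29f.png

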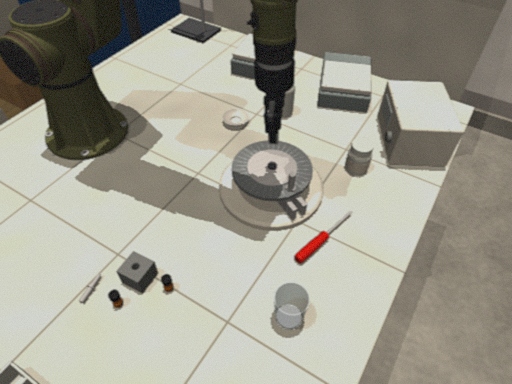

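```bash
python3 -m crank '[{"x":0,"y":0,"z":0,"yaw":0},{"x":0,"y":0,"z":0,"yaw":0}]'; python3 -c "
from h import *
print(r.sign_off())"
```

```text
t: 21.72
eef_pos: [0.5945, 0.0589, 0.2247]
tool_rot: [-1.344, 0.861, -0.952]
force: [-0.5, 0.4, 0.1]
opening: 0.0429
the job is handed in; nothing more can be done
None
```

The lock pin is fully home in the slot and released. I handed the job in at about 21.7 s of the 67 s allowed; `sign_off` reported no verdict.

- **Braking:** I slowed the turntable with the closed fingertip at about 3 N. It came to rest roughly 90° short of the slot, so I dragged it round under the finger at about 3 to 6 N. That drag peaked at 5.9 N, slightly over the suggested 2 to 5 N.
- **Alignment check:** With the finger still on it, the hole was about 0.4 mm off the slot's centreline. After lifting it read about 1.1 mm short. The two readings disagree slightly, but both are within the pin's clearance, so I did not nudge it again.
- **Pin:** I took the larger pin, the one standing in the holder, and left the smaller one lying on the table. With the turntable at rest, it went down without resistance. It met 3 N at a tool height of 101.8 mm; fully home should be 101.9 mm.
- **Final pictures:** The collar sits on the rim, with collar and pin top within about 1 pixel of where they should be in the scene view. The holder is empty, the other lab things look unmoved, and the open gripper is clear above the turntable. The tool had picked up about 3° of tilt by then, which did not hinder the insertion.

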